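# Add a pack of record cards to the index drawer and hold the follower up to them

## Robot

A 6-joint arm with a two-finger parallel gripper is mounted at the origin on a cart in front of the work surface, level with it; the furniture and walls round the work are solid. World frame = base frame: x ahead of the robot, y to its left, z up, the work surface at z = 0. Lengths are in mm, angles in rad, forces in N, time in s.
With the tool pointing down it reaches from about 375 to 925 mm from the base axis. Payload 5.7 kg.
Tool frame: the origin (TCP) lies on the centre line of the jaws, within the pads' length; the fingertips stand 17 mm ahead of it and the grasp point (between the pads) lies 2 mm behind it (env.tip_extent is the distance from the TCP to the fingertips, in mm); z points along the fingers, x is the direction in which the jaws open and shut, and the axes are right-handed (so a half turn about z gives the same grasp; the last joint's range is limited). The gripper opens to 85 mm and grips with 20 to 120 N. Pads are 22 mm wide; open, the fingers measure 114 mm over their backs; the gripper's body (76 mm by 85 mm) begins 54 mm behind the grasp point. The pads swing forward as they close: fully open they stand 13 mm farther back than shut.
Start: joints at [-1.262, 0.359, 1.51, -0, 1.272, -0.115], TCP at [246.719, -546.896, 248.267] pointing down, gripper open.
Joint ranges: [-2.97, 2.97], [-1.01, 2.36], [0.21, 2.38], [-0.96, 4.11], [0.2, 2.71], [-2.98, 2.98]. Speed limits (rad/s): [2.39, 2.39, 3.14, 3.14, 3.14, 3.14].

## Interface

Orientations are given as [roll, pitch, yaw] about the fixed x, y, z axes, in that order (R = Rz(yaw) Ry(pitch) Rx(roll)).
In Python, from bench import env, optics, sign_off gives the robot as it stands. The module is installed in compiled form; this text tells all that it offers.
- The arm moves only by the tool step_arm, never from a script. Its argument "series" is a list of rows, each a list of 7 numbers: the turn, a rotation vector about the tool's x, y, z in rad, then the shift along the tool's x, y, z in mm, then the closure, from 0 (fully open) to 1 (shut). In form: [[ax, ay, az, dx, dy, dz, claw], ...]. A call has 1 to 8 rows; each row shifts and turns the pose as measured when the row begins, along the tool's axes as they then stand; what a row does not reach is not made up. A row lasts 1/8 s, in which the tool goes at most 62.5 mm and 10.7 degrees, less where a joint would pass 70% of its speed; a pose out of reach is approached as far as the arm can. A call with a gripper value outside its range is refused whole. The fingers move at their own pace and stop on an object; "squeeze" is the grip in N (left out, the last holds). Time passes only in rows, so rows that do not move let the fingers close. It gives the time, the measured TCP pose, the force and the opening at its end, in the units of the state.
- env.sense(): the state, without advancing time (a new reading comes with each control period).
- optics.get_image(name): name is "scene" or "top" or "wrist"; returns a dict with "image" (420x560x3 uint8, blue, green, red), "mtx" (3x3 intrinsics, pixels), "T" (4x4, takes a point from camera to world coordinates). Camera axes: x right, y down, z forward; pixel columns grow to the right and rows downward; lengths in mm; the calibration is good to about 2 mm. A picture is of the moment at which its call begins. There is no depth.
- sign_off(): hands the job in, once; it reports no verdict.
The state is a dict: "clock": time; "joint_positions": joint angles; "qd": joint speeds; "joint_torque": joint torques, N m; "eef_pos": TCP position; "orientation": TCP orientation; "force": force on the tool from outside, world axes, zero at the start; "torque": the same for the moment, N m; "width": opening from 0.0 (shut) to 1.0 (fully open).
Only numpy, scipy, OpenCV 4.12 (cv2) and the standard library are available. Lean on these libraries where they do the work, as an engineer would, in place of code of your own. Each camera call takes 0.05 s, during which the arm holds its last target.

## Task

Pull the card-index drawer out to its stop by its handle, stand the lilac-banded pack of new record cards squarely in it, in the gap between the filed cards and the steel follower plate, and let go of the pack. Then push the follower plate from behind, towards the drawer front, with the fingers until it presses the pack against the filed cards and closes them up with a steady push of about ten newtons, never crushing them (25 N), and finish while still holding that push, so that the clerk can tighten the follower's lock knob. Leave the swab carton, the tub of used tubes and the correction-fluid bottle where they are.

Things in the scene. Friction and masses are not known exactly. Their poses are not given: they have to be found in the camera images.
- cabinet: Grey steel one-drawer card-index cabinet fixed on the desk, 230 (x, depth) x 194 (y) x 146 mm high. Origin: middle of its lower front edge, on the desk. Its x axis points from the front to the cabinet's back; the drawer slides out along -x. It stands in another place and at another yaw each time.
- drawer (a joint): How far the drawer is pulled out, in m: 0 shut, 0.21 at its stop (rigid). It slides with about 2 N and stays where it is left; it starts ajar by 20 to 55 mm.
- drawer_handle (a point): Middle of the aluminium bar handle on the drawer front (moves with the drawer): round bar 10 mm thick, 110 mm long along the cabinet's y, its axis 38 mm in front of the drawer's face, 110 mm above the desk, 36 mm below the cabinet's top; open above and below, posts at both ends. Axes as the cabinet's.
- drawer_floor (a point): On the drawer's inner floor (16 mm above the desk), at the inner face of its front, mid-width; moves with the drawer, axes as the cabinet's (x to the rear). Inside 164 mm wide (y -82 to 82), side walls 57 mm high. The front panel is 12 mm thick (x -12 to 0 mm) and rises 125 mm above the floor. With the drawer at its stop, the cabinet's front edge is at x = 211 mm.
- cards_face (a point): Middle of the rear face of the filed cards, 52 mm above the drawer floor; the new pack is pressed against it. The loose filed cards fill x = 0 to 50 mm behind the drawer front, 104 mm high with coloured tabs to 114 mm; behind them is a free gap of 85 to 100 mm up to the follower plate. Axes as the cabinet's.
- file_cards (a joint): How far the filed cards are closed up towards the drawer front, in m: 0 loose, 0.022 solid. They spring back; closing them takes 1 N per mm, so the force on them in N is this value in mm.
- follower (a joint): How far the follower (upright dark steel plate across the drawer) is pushed forward, in m: its rear face is at x = 169 mm minus this value from drawer_floor. Starts at 0.015 to 0.03; limit 0.115; slides with about 1 N. Plate 140 wide, 4 thick, top 110 mm above the drawer floor; push its rear face near the top in mid-width. Behind it: wire braces at y = -52 and 52, a black knob 24 mm high.
- new_pack_center (a point): Centre of the new pack of cream record cards with a lilac paper band round its middle, loose, about 0.3 kg, standing upright on its long edge on the desk: 30 thick (x) x 148 wide (y) x 105 mm high (z), so its underside is 52.5 mm below this point. It is symmetrical: either way round is right.
- swab_box_center (a point): Centre of a loose white and blue swab carton, 68 x 105 x 60 mm, to be left alone; it and the pack may stand in each other's place.
- tube_cup: Loose clear ribbed tub with used sample tubes, 107 mm across, 118 mm high, to be left alone. Origin: centre of its underside.
- correction_fluid: Loose small white bottle with a blue cap, 30 mm across, 72 mm high, to be left alone. Origin: centre of its underside.

How it is judged (in metres and radians):
On the way, in this order (a step that is already met when the one before it is completed fails the run):
1. the drawer is out at its stop (value of joint drawer above 0.203 m), for 0.2 s.
2. the new pack stands upright on the drawer floor between the filed cards and the follower, let go (x of new_pack_center in the frame of drawer_floor between 0.045 and 0.145 m and y of new_pack_center in the frame of drawer_floor between -0.014 and 0.014 m and z of new_pack_center in the frame of drawer_floor between 0.045 and 0.062 m and angle between new_pack_center's own z axis and vertical below 0.25 rad and contact force between the fingers and new_pack below 0.1 N), for 0.2 s.
3. the fingers press the follower plate, and so the pack, against the filed cards with 5 to 16 N for a second (contact force between new_pack and file_cards between 5 and 16 N and contact force between follower and new_pack between 5 and 18 N and contact force between the fingers and follower above 3 N and contact force between the fingers and new_pack below 0.5 N and value of joint drawer above 0.203 m), for 1 s.
At the end, for the whole second after the job is handed in: Drawer over 203 mm out; pack on its floor, upright (0.08 rad), square (0.06 rad), within 14 mm of mid-width, not touched; fingers push the follower plate (over 3 N), which presses the pack with 5 to 18 N and the pack the filed cards with 5 to 16 N (closed up 5 to 16.5 mm), through the last second (all of step 3 and x of new_pack_center in the frame of drawer_floor between 0.045 and 0.145 m and y of new_pack_center in the frame of drawer_floor between -0.014 and 0.014 m and z of new_pack_center in the frame of drawer_floor between 0.045 and 0.062 m and value of joint file_cards between 0.005 and 0.0165 m and angle between new_pack_center's own z axis and vertical below 0.08 rad and angle between the x axis of new_pack_center and the x axis of drawer_floor, either way round below 0.06 rad and linear speed of new_pack below 0.01 m/s); the arm keeps its last pose, push and grip.
It fails at once if the cards are crushed (over 25 N) (contact force between new_pack and file_cards above 25 N or contact force between follower and new_pack above 25 N).
It fails at once if the swab carton is moved by more than 30 mm (distance of swab_box_center from where it was at the start of the episode above 0.03 m).
It fails at once if the tub of used tubes is moved by more than 30 mm (distance of tube_cup from where it was at the start of the episode above 0.03 m).
It fails at once if the correction-fluid bottle is moved by more than 30 mm (distance of correction_fluid from where it was at the start of the episode above 0.03 m).
It also fails if it takes over 64 s, if anything falls off the work surface, if the arm or the gripper's body presses on something with over 40 N, if the wrist force passes 120 N, or if a joint passes its speed limit or range.

## Working session

There is one attempt and no reset: what is moved stays moved. The work goes in short steps, Python scripts to look and compute and a tool call to move; the robot and the scene stay as the last step left them, time stands still between calls to the robot, and variables do not carry over. Pictures are saved under pics/ and viewed, and the job is handed in when it is done.

Besides the shell and the picture viewer there is one more tool, called after "Emit:" in YAML: its name, and indented under it one key for each argument. step_arm: Moves the arm, as the interface text tells. Its arguments: {"type":"object","properties":{"series":{"type":"array","items":{"type":"array","items":{"type":"number"}}},"squeeze":{"type":"number"}},"required":["series"]}

```bash
mkdir -p pics; ls; cat > h.py <<'E'
import numpy as np, cv2
from bench import env, optics, sign_off
def shot(name,fn):
    d=optics.get_image(name); cv2.imwrite('pics/'+fn+'.png',d['image'])
    np.savez('pics/'+fn+'.npz',mtx=d['mtx'],T=d['T'],image=d['image']); return d
def ray(d,u,v):
    K=np.array(d['mtx']);T=np.array(d['T'])
    r=T[:3,:3]@np.linalg.solve(K,[u,v,1.]); return T[:3,3],r/np.linalg.norm(r)
def onz(d,u,v,z):
    o,r=ray(d,u,v); return o+r*(z-o[2])/r[2]
def proj(d,p):
    K=np.array(d['mtx']);T=np.array(d['T']); c=T[:3,:3].T@(np.array(p,float)-T[:3,3]); q=K@c; return q[:2]/q[2]
def tri(ps):
    A=np.zeros((3,3));b=np.zeros(3)
    for o,r in ps:
        M=np.eye(3)-np.outer(r,r);A+=M;b+=M@o
    p=np.linalg.solve(A,b); return p,[float(np.linalg.norm((np.eye(3)-np.outer(r,r))@(p-o))) for o,r in ps]
def load(fn): return np.load('pics/'+fn+'.npz')
E
python3 - <<'E'
from h import *
np.set_printoptions(precision=3,suppress=True)
for n in ['scene','top','wrist']:
    d=shot(n,n+'0'); print(n,d['T'],d['mtx'])
print(env.sense(), env.tip_extent)
E
```

```text
pics
scene [[  -0.172    0.866   -0.469 1041.253]
 [   0.985    0.145   -0.095   95.119]
 [  -0.014   -0.478   -0.878  914.004]
 [   0.       0.       0.       1.   ]] [[392.814   0.    282.301]
 [  0.    392.814 213.464]
 [  0.      0.      1.   ]]
top [[  -0.007   -0.996    0.09   524.524]
 [  -1.       0.006   -0.013  -11.759]
 [   0.012   -0.09    -0.996 1124.335]
 [   0.       0.       0.       1.   ]] [[429.701   0.    274.772]
 [  0.    429.701 213.983]
 [  0.      0.      1.   ]]
wrist [[   0.411   -0.873   -0.263  313.932]
 [  -0.912   -0.394   -0.116 -515.569]
 [  -0.002    0.288   -0.958  373.897]
 [   0.       0.       0.       1.   ]] [[355.286   0.    280.004]
 [  0.    355.286 213.123]
 [  0.      0.      1.   ]]
{'clock': 0.15, 'joint_positions': array([-1.262,  0.359,  1.511,  0.   ,  1.273, -0.115]), 'qd': array([ 0.   , -0.001, -0.004, -0.001, -0.002,  0.002]), 'joint_torque': array([ -0.   , -52.803, -27.893,  -0.   ,   0.008,  -0.   ]), 'eef_pos': array([ 246.563, -546.418,  247.623]), 'orientation': array([-3.141,  0.001, -1.147]), 'force': array([ 0.191,  0.242, -0.154]), 'torque': array([-0.024,  0.036,  0.   ]), 'width': 0.9973431149587316} 17.0
```

View pics/scene0.png

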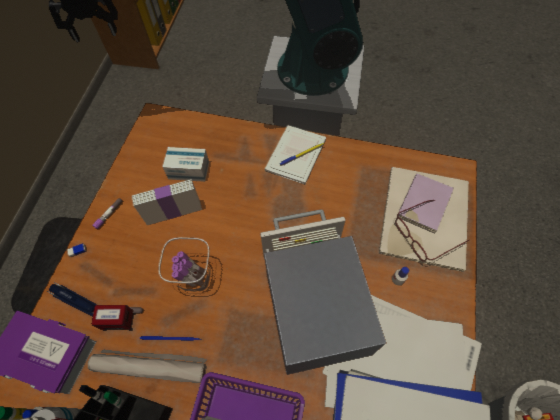

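View pics/top0.png

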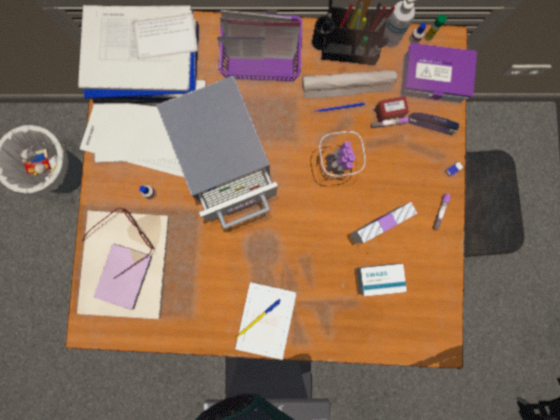

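View pics/wrist0.png

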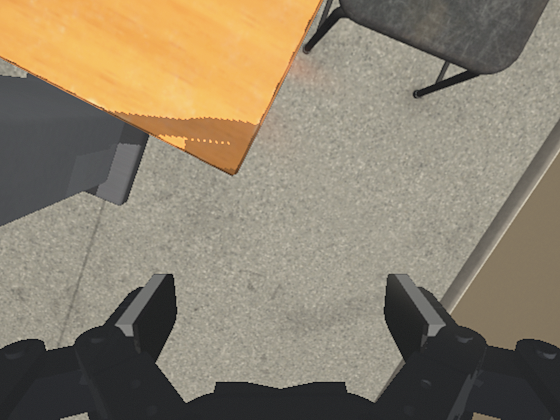

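The scene view shows the cabinet in the middle (handle at about (300,217)), the pack at (168,200), the carton at (186,162) and the tub at (185,265). The top view shows the pack at (384,222), the handle at (245,215), the tub at (342,155), the carton at (383,280) and the bottle at (147,190). The wrist view shows only the desk corner and the floor. I'll zoom in for corner pixels.

```bash
python3 - <<'E'
from h import *
t=load('top0')['image']; s=load('scene0')['image']
a=cv2.resize(t[150:300,130:430],(800,400),interpolation=cv2.INTER_CUBIC)
cv2.imwrite('pics/topz.png',t[70:240,150:290].repeat(1,0)); 
cv2.imwrite('pics/topcab.png',cv2.resize(t[75:235,150:290],None,fx=3.75,fy=3.75,interpolation=cv2.INTER_CUBIC))
cv2.imwrite('pics/toppack.png',cv2.resize(t[190:260,330:430],None,fx=8,fy=8,interpolation=cv2.INTER_CUBIC))
cv2.imwrite('pics/scpack.png',cv2.resize(s[140:240,120:220],None,fx=6,fy=6,interpolation=cv2.INTER_CUBIC))
cv2.imwrite('pics/sccab.png',cv2.resize(s[200:380,250:400],None,fx=3.3,fy=3.3,interpolation=cv2.INTER_CUBIC))
E
```

```text
(no output)
```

View pics/topcab.png

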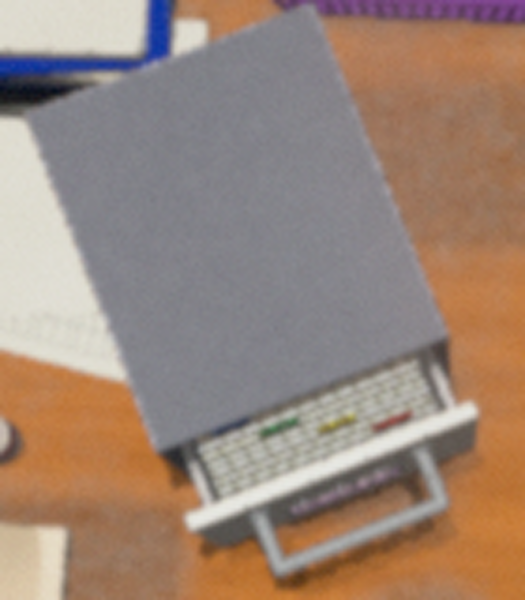

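View pics/toppack.png

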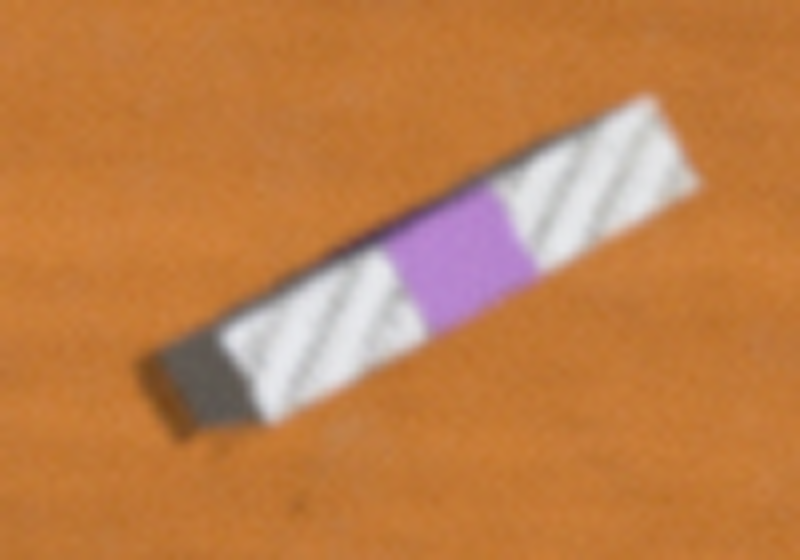

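View pics/scpack.png

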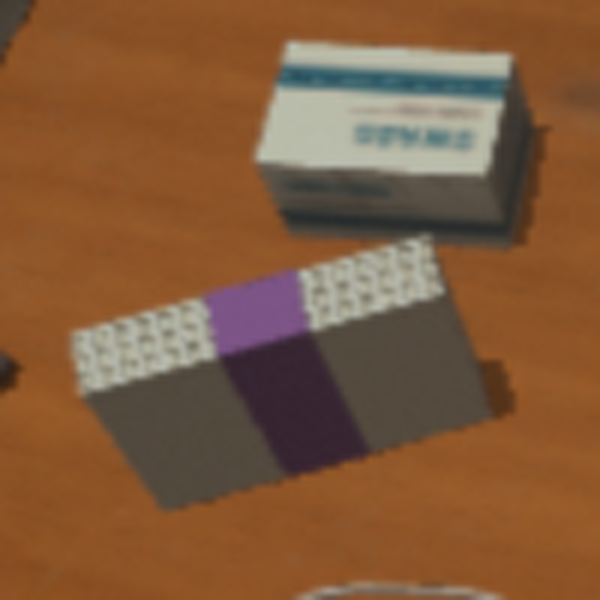

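View pics/sccab.png

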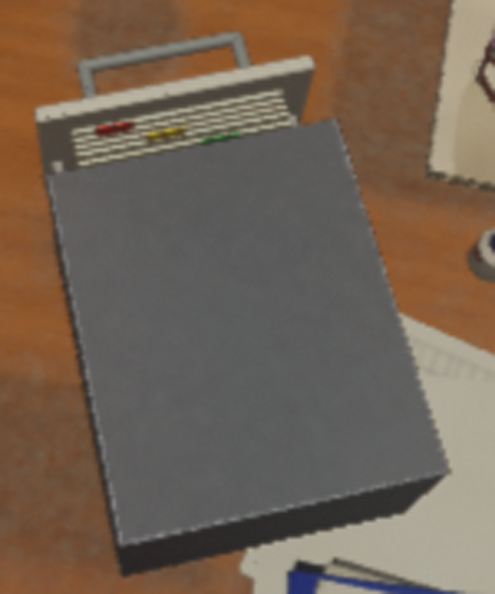

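```bash
cat > m1.py <<'E'
from h import *
np.set_printoptions(precision=1,suppress=True)
t=load('top0');s=load('scene0')
def c(p,f,o): return [(p[0]+.5)/f-.5+o[0],(p[1]+.5)/f-.5+o[1]]
C=[((447,335),(50,178)),((162,455),(335,120)),((315,5),(120,543)),((30,113),(448,472))]
P=[((220,330),(445,293)),((262,425),(430,235)),((702,185),(72,332)),((652,93),(82,395))]
print('cab top FR FL BR BL')
cp=[]
for a,b in C:
    a=c(a,3.75,(150,75));b=c(b,3.3,(250,200)); p,e=tri([ray(t,*a),ray(s,*b)]); print(p,e[0], 'z146:',onz(t,*a,146)[:2],onz(s,*b,146)[:2]); cp.append((onz(t,*a,146)+onz(s,*b,146))/2)
print('handle ends')
for a,b in [((440,505),(240,41)),((280,568),(85,66))][:0]: pass
for a,b in [((443,503),(84,66)),((280,570),(240,40))]:
    a=c(a,3.75,(150,75));b=c(b,3.3,(250,200)); p,e=tri([ray(t,*a),ray(s,*b)]); print(p,e[0],onz(t,*a,110)[:2],onz(s,*b,110)[:2])
print('pack')
pp=[]
for a,b in P:
    a=c(a,8,(330,190));b=c(b,6,(120,140)); p,e=tri([ray(t,*a),ray(s,*b)]); print(p,e[0],'z105',onz(t,*a,105)[:2],onz(s,*b,105)[:2]); pp.append(p)
pp=np.array(pp);print('centre',pp.mean(0),'sides',np.linalg.norm(pp[0]-pp[1]),np.linalg.norm(pp[1]-pp[2]))
d=(pp[0]+pp[1]-pp[2]-pp[3]);print('long axis ang',np.degrees(np.arctan2(d[1],d[0])))
FR,FL,BR,BL=cp
print('front mid',(FR+FL)/2,'w',np.linalg.norm(FR-FL),'dep',np.linalg.norm(BR-FR))
for d in (BR-FR,BL-FL): print('yaw',np.degrees(np.arctan2(d[1],d[0])))
for d in (FL-FR,BL-BR): print('yaw',np.degrees(np.arctan2(d[1],d[0]))-90)
E
python3 m1.py
```

```text
cab top FR FL BR BL
[730.3  -9.9 139.4] 1.6936799546634085 z146: [729.3 -11.6] [732.6  -7.4]
[656.9 167.  135.5] 2.2396241198175133 z146: [655.7 162.8] [661.6 168.2]
[941.4  72.  141.3] 1.5564964755783504 z146: [939.7  70.1] [941.7  73.6]
[871.8 250.1 142.4] 2.097409953936902 z146: [870.5 247. ] [872.2 251.5]
handle ends
[629.2  -7.  105.5] 1.4428216227108803 [629.   -8.4] [631.2  -5. ]
[587.5  97.7  99.9] 2.32652812224631 [587.2  94.4] [592.6 100. ]
pack
[ 575.3 -219.7  102. ] 1.5514256556824606 z105 [ 575.6 -220.6] [ 576.8 -216.9]
[ 547.4 -233.3   99.7] 0.2428793787584718 z105 [ 547.4 -232.4] [ 550.6 -230.9]
[ 617.8 -365.4  101.1] 2.12653825469271 z105 [ 618.1 -366.1] [ 619.5 -360.9]
[ 645.5 -350.9  101.6] 2.3374908980195515 z105 [ 645.9 -352.1] [ 646.8 -346.5]
centre [ 596.5 -292.3  101.1] sides 31.169365144728207 149.63870896900863
long axis ang 118.0864896381846
front mid [694.8  78.  146. ] w 189.3411596230513 dep 224.93612511290817
yaw 21.191987566455133
yaw 21.48085496351662
yaw 22.455947663687013
yaw 21.34761890502797
```

```bash
cat >> h.py <<'E'
from scipy.spatial.transform import Rotation as Ro
def Rcur():
    s=env.sense(); return np.array(s['eef_pos']),Ro.from_euler('xyz',s['orientation'])
def plan(pos,yaw,n=None,claw=0.,rot=None):
    p,R=Rcur(); G=rot if rot is not None else Ro.from_euler('xyz',[np.pi,0,yaw])
    pos=np.array(pos,float)
    w=(R.inv()*G).as_rotvec(); d=pos-p
    if n is None: n=int(max(np.ceil(np.linalg.norm(d)/50),np.ceil(np.linalg.norm(w)/0.16),1))
    print('n',n,'dist',np.linalg.norm(d),'rot',w,'from',p)
    for i in range(n):
        Ri=R*Ro.from_rotvec(w*i/n)
        t=Ri.inv().apply(d/n)
        print([round(float(x),3) for x in w/n]+[round(float(x),1) for x in t]+[claw])
def st():
    s=env.sense(); print('t',round(s['clock'],2),'p',np.round(s['eef_pos'],1),'o',np.round(s['orientation'],3),'F',np.round(s['force'],1),'w',round(s['width'],3),'q',np.round(s['joint_positions'],2))
E
python3 - <<'E'
from h import *
plan([590,-280,300],0.49,n=12)
E
```

```text
n 12 dist 437.8022483310919 rot [-1.35455713e-03  9.82092772e-04 -1.63701212e+00] from [ 246.56333354 -546.41839494  247.62344404]
[-0.0, 0.0, -0.136, -8.5, -35.2, -4.3, 0.0]
[-0.0, 0.0, -0.136, -3.6, -36.0, -4.4, 0.0]
[-0.0, 0.0, -0.136, 1.3, -36.2, -4.4, 0.0]
[-0.0, 0.0, -0.136, 6.2, -35.7, -4.4, 0.0]
[-0.0, 0.0, -0.136, 11.0, -34.5, -4.4, 0.0]
[-0.0, 0.0, -0.136, 15.6, -32.7, -4.4, 0.0]
[-0.0, 0.0, -0.136, 19.9, -30.2, -4.4, 0.0]
[-0.0, 0.0, -0.136, 23.9, -27.3, -4.4, 0.0]
[-0.0, 0.0, -0.136, 27.3, -23.8, -4.4, 0.0]
[-0.0, 0.0, -0.136, 30.3, -19.8, -4.4, 0.0]
[-0.0, 0.0, -0.136, 32.7, -15.5, -4.4, 0.0]
[-0.0, 0.0, -0.136, 34.5, -10.9, -4.4, 0.0]
```

Emit:
step_arm:
  series:
    - [0,0,-0.136,-8.5,-35,-4.4,0]
    - [0,0,-0.136,-3.6,-36,-4.4,0]
    - [0,0,-0.136,1.3,-36,-4.4,0]
    - [0,0,-0.136,6.2,-35.7,-4.4,0]
    - [0,0,-0.136,11,-34.5,-4.4,0]
    - [0,0,-0.136,15.6,-32.7,-4.4,0]
    - [0,0,-0.136,20,-30,-4.4,0]
    - [0,0,-0.136,24,-27,-4.4,0]

```text
clock: 1.15
eef_pos: [476.8, -362.0, 280.9]
orientation: [-3.136, 0.004, -0.029]
force: [-0.0, 0.0, -0.1]
width: 0.999
```

Emit:
step_arm:
  series:
    - [0,0,-0.136,27.3,-23.8,-4.4,0]
    - [0,0,-0.136,30.3,-19.8,-4.4,0]
    - [0,0,-0.136,32.7,-15.5,-4.4,0]
    - [0,0,-0.136,34.5,-10.9,-4.4,0]
    - [0,0,0,0,0,0,0]

```text
clock: 1.78
eef_pos: [592.7, -263.9, 297.5]
orientation: [-3.133, 0.001, 0.537]
force: [-0.1, -0.1, -0.6]
width: 1.004
```

```bash
python3 - <<'E'
from h import *
shot('wrist','w1'); st()
E
```

```text
t 1.82 p [ 591.5 -264.7  297.2] o [-3.132e+00  2.000e-03  5.350e-01] F [ 0.1 -0.9 -0.6] w 0.999 q [-0.53  0.4   1.33  0.    1.43 -1.06]
```

View pics/w1.png

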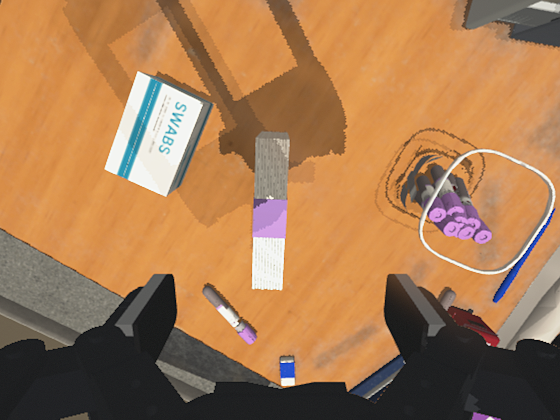

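The wrist view shows the pack in the middle, with its top face spanning (256,137) to (283,290) and the lilac band centred at about (270,218). The carton's nearest corner is at (212,100) and the tub is at (485,210). Next I'll measure the pack from this view together with the top view.

```bash
python3 - <<'E'
from h import *
np.set_printoptions(precision=1,suppress=True)
def band(fn,roi):
    d=load(fn); im=d['image']; hsv=cv2.cvtColor(im,cv2.COLOR_BGR2HSV)
    m=cv2.inRange(hsv,(130,60,100),(160,255,255)); z=np.zeros_like(m); x0,y0,x1,y1=roi; z[y0:y1,x0:x1]=m[y0:y1,x0:x1]
    c=max(cv2.findContours(z,0,2)[0],key=cv2.contourArea); M=cv2.moments(c); return d,(M['m10']/M['m00'],M['m01']/M['m00']),cv2.minAreaRect(c)
w,cw,rw=band('w1',(240,180,310,260)); t,ct,rt=band('top0',(340,190,430,260)); s,cs,rs=band('scene0',(130,170,220,230))
print(cw,rw,ct,rt,cs,rs)
print('w+t',tri([ray(w,*cw),ray(t,*ct)]),'w+s',tri([ray(w,*cw),ray(s,*cs)]))
for n,d,c in(('w',w,cw),('t',t,ct),('s',s,cs)): print(n,onz(d,*c,105))
for p in [(257,137),(289,137),(284,290),(252,289)]: print(onz(w,*p,105))
E
python3 - <<'E'
import sys;sys.path.insert(0,'.')
from h import *
im=load('pics/w1'.replace('pics/','')) if 0 else np.load('pics/w1.npz')
cv2.imwrite('pics/w1z.png',cv2.resize(im['image'][120:300,230:310],None,fx=3.3,fy=3.3,interpolation=cv2.INTER_CUBIC))
E
```

```text
(269.245085560741, 217.95149200961671) ((269.2333984375, 217.93206787109375), (33.12935256958008, 38.12565612792969), 2.2025980949401855) (386.81073446327684, 221.50282485875707) ((387.0000305175781, 221.5), (13.416406631469727, 14.758047103881836), 63.43495178222656) (162.34105534105532, 191.75933075933074) ((162.29229736328125, 191.7384490966797), (9.998459815979004, 15.436219215393066), 74.74488067626953)
w+t (array([ 598. , -293. ,   98.2]), [1.0722203810250208, 1.0722203810250905]) w+s (array([ 597.4, -290.7,  102.8]), [0.11604860204499072, 0.11604860204498092])
w [ 597.1 -290.   105. ]
t [ 597.4 -292.3  105. ]
s [ 598.6 -289.8  105. ]
[ 550.3 -231.1  105. ]
[ 574.5 -216.7  105. ]
[ 647.7 -347.4  105. ]
[ 619.7 -362.8  105. ]
```

View pics/w1z.png

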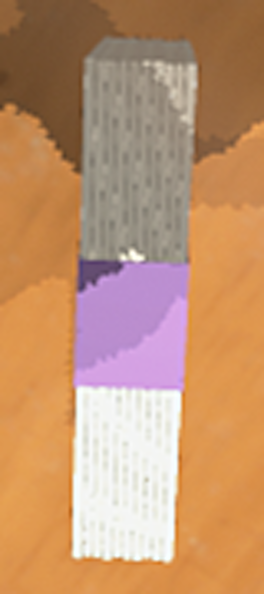

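```bash
python3 - <<'E'
from h import *
plan([607,55,270],0.374,n=8)
E
```

```text
n 8 dist 321.2038954258282 rot [-0.00926071  0.00308087  0.16098936] from [ 591.51214157 -264.67591547  297.19150131]
[-0.001, 0.0, 0.02, 22.0, -33.4, 3.7, 0.0]
[-0.001, 0.0, 0.02, 21.4, -33.8, 3.6, 0.0]
[-0.001, 0.0, 0.02, 20.7, -34.2, 3.6, 0.0]
[-0.001, 0.0, 0.02, 20.0, -34.6, 3.6, 0.0]
[-0.001, 0.0, 0.02, 19.3, -35.0, 3.5, 0.0]
[-0.001, 0.0, 0.02, 18.6, -35.4, 3.5, 0.0]
[-0.001, 0.0, 0.02, 17.9, -35.8, 3.5, 0.0]
[-0.001, 0.0, 0.02, 17.1, -36.1, 3.4, 0.0]
```

Emit:
step_arm:
  series:
    - [-0.001,0,0.02,22,-33.4,3.6,0.65]
    - [-0.001,0,0.02,21.4,-33.8,3.6,0.65]
    - [-0.001,0,0.02,20.7,-34.2,3.6,0.65]
    - [-0.001,0,0.02,20,-34.6,3.6,0.65]
    - [-0.001,0,0.02,19.3,-35,3.6,0.65]
    - [-0.001,0,0.02,18.6,-35.4,3.5,0.65]
    - [-0.001,0,0.02,17.9,-35.8,3.5,0.65]
    - [-0.001,0,0.02,17,-36,3.5,0.65]

```text
clock: 2.82
eef_pos: [604.3, 51.2, 265.4]
orientation: [3.141, 0.012, 0.343]
force: [1.0, -0.4, -0.4]
width: 0.354
```

```bash
python3 - <<'E'
from h import *
shot('wrist','w2'); st()
E
```

```text
t 2.88 p [604.   56.  264.8] o [-3.139  0.011  0.344] F [-0.5  2.5  0.1] w 0.35 q [-0.02  0.36  1.47 -0.    1.33 -0.36]
```

View pics/w2.png

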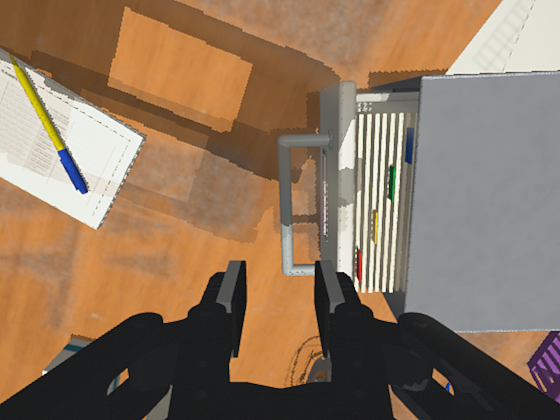

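The wrist view shows the handle bar running from (285,140) to (290,268). The cabinet's front top edge runs from (421,78) to (405,329).

```bash
python3 - <<'E'
from h import *
np.set_printoptions(precision=1,suppress=True)
w=load('w2');t=load('top0');s=load('scene0')
print(w['T'])
def c(p,f,o): return [(p[0]+.5)/f-.5+o[0],(p[1]+.5)/f-.5+o[1]]
a=onz(w,285,141,110);b=onz(w,290,268,110);print('bar w',a,b,(a+b)/2,'yaw',np.degrees(np.arctan2(*(a-b)[[1,0]]))-90,np.linalg.norm(a-b))
f1=onz(w,421,78,146);f2=onz(w,405,329,146);print('edge',f1,f2,(f1+f2)/2,np.degrees(np.arctan2(*(f1-f2)[[1,0]]))-90,np.linalg.norm(f1-f2))
# triangulate handle ends w+t
mt=[c((443,503),3.75,(150,75)),c((280,570),3.75,(150,75))]
ms=[c((84,66),3.3,(250,200)),c((240,40),3.3,(250,200))]
for pw,pt,ps in (((290,270),mt[0],ms[0]),((285,141),mt[1],ms[1])):
    print(tri([ray(w,*pw),ray(t,*pt)]),tri([ray(w,*pw),ray(s,*ps)]))
cv2.imwrite('pics/w2z.png',cv2.resize(w['image'][120:290,260:430],None,fx=3.5,fy=3.5,interpolation=cv2.INTER_CUBIC))
E
```

```text
[[  0.9   0.3   0.1 581.8]
 [  0.3  -0.9  -0.3 121.6]
 [ -0.    0.3  -1.  391.7]
 [  0.    0.    0.    1. ]]
bar w [590.8  97.4 110. ] [631.6  -3.2 110. ] [611.2  47.1 110. ] yaw 22.111844811306327 108.56401795418644
edge [658.7 167.6 146. ] [729.6  -6.  146. ] [694.1  80.8 146. ] 22.21636011596685 187.52053992518145
(array([631.6,  -8.1, 103.6]), [1.8936300735991467, 1.8936300735991882]) (array([632. ,  -4.7, 111.3]), [0.24426087489500323, 0.24426087489486836])
(array([589.8,  96.1,  91.8]), [1.5428994378966976, 1.5428994378966565]) (array([591.1,  98.6, 107.8]), [1.4212754327993136, 1.4212754327992978])
```

View pics/w2z.png

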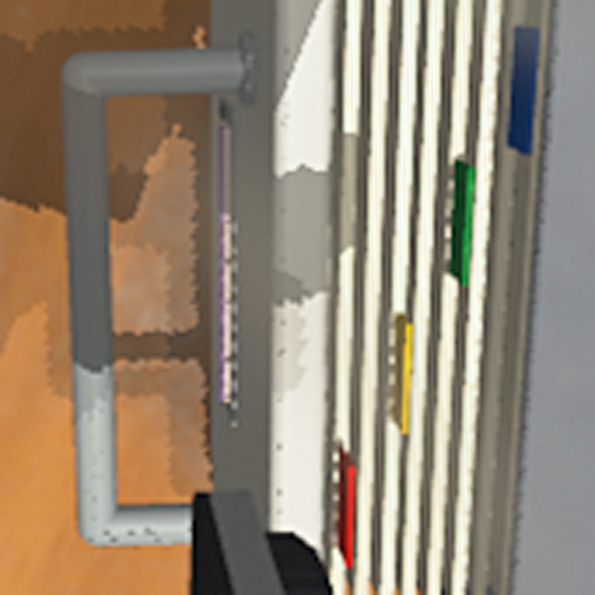

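```bash
python3 - <<'E'
from h import *
plan([610.5,47,107],0.384,n=5,claw=0.65)
E
```

```text
n 5 dist 158.23228738574701 rot [-0.00331022  0.01094479 -0.04031188] from [603.99159501  56.04718962 264.83930371]
[-0.001, 0.002, -0.008, 1.0, 2.2, 31.6, 0.65]
[-0.001, 0.002, -0.008, 0.9, 2.2, 31.6, 0.65]
[-0.001, 0.002, -0.008, 0.8, 2.2, 31.6, 0.65]
[-0.001, 0.002, -0.008, 0.7, 2.2, 31.6, 0.65]
[-0.001, 0.002, -0.008, 0.6, 2.2, 31.6, 0.65]
```

Emit:
step_arm:
  series:
    - [-0.001,0.002,-0.02,1,2.2,30,0.65]
    - [-0.001,0.003,-0.02,1,2.2,30,0.65]
    - [-0.001,0.003,0,0.8,2.2,20,0.65]
    - [0,0,0,0,0,0,0.65]

```text
clock: 3.38
eef_pos: [606.2, 47.5, 182.4]
orientation: [3.141, 0.005, 0.379]
force: [-0.3, 0.1, 0.4]
width: 0.351
```

```bash
python3 - <<'E'
from h import *
shot('wrist','w3');st(); plan([610.5,47,107],0.384,n=3,claw=0.65)
E
```

```text
t 3.42 p [606.9  47.6 183.4] o [3.14  0.004 0.38 ] F [ 0.1  0.5 -0.3] w 0.352 q [-0.03  0.44  1.56 -0.    1.15 -0.41]
n 3 dist 76.5040625824175 rot [ 0.00148053  0.00360258 -0.00448869] from [606.89822006  47.60255407 183.41685483]
[0.0, 0.001, -0.001, 1.1, 0.6, 25.5, 0.65]
[0.0, 0.001, -0.001, 1.1, 0.6, 25.5, 0.65]
[0.0, 0.001, -0.001, 1.1, 0.6, 25.5, 0.65]
```

View pics/w3.png

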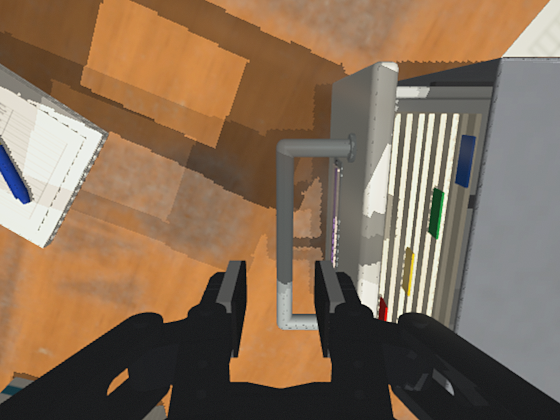

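The bar (columns 279–292) runs vertically between the pads, so the yaw is aligned. I'll descend and grip it.

Emit:
step_arm:
  series:
    - [0,0.001,0,1.1,0.6,26,0.65]
    - [0,0.001,0,1.1,0.6,26,0.65]
    - [0,0.001,0,1.1,0.6,24,0.65]
    - [0,0,0,0,0,0,0.65]

```text
clock: 3.92
eef_pos: [619.8, 45.4, 117.4]
orientation: [3.133, -0.02, 0.375]
force: [-0.5, -0.2, -0.5]
width: 0.35
```

```bash
python3 - <<'E'
from h import *
shot('scene','s3');st();d=load('s3')
cv2.imwrite('pics/s3z.png',cv2.resize(d['image'][170:290,240:380],None,fx=4,fy=4,interpolation=cv2.INTER_CUBIC))
E
```

```text
t 3.98 p [619.3  45.1 117.3] o [ 3.133 -0.019  0.375] F [ 0.2 -0.3  0.3] w 0.346 q [-0.04  0.52  1.61 -0.    0.99 -0.41]
```

View pics/s3z.png

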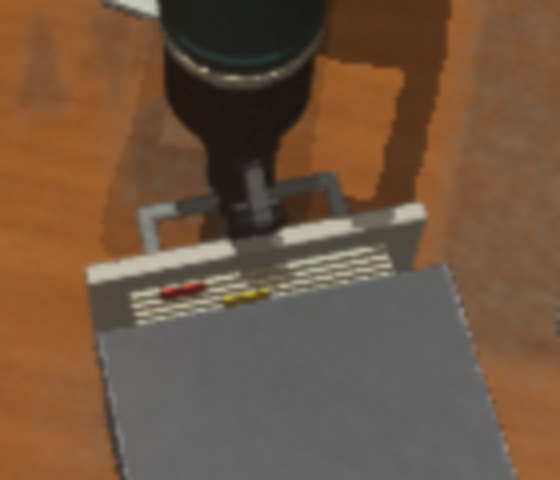

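```bash
python3 - <<'E'
from h import *
plan([611,46,117],0.384,n=1,claw=0.65)
E
```

```text
n 1 dist 8.390811682381617 rot [ 0.00875809 -0.01884903 -0.00946962] from [619.33756059  45.11770468 117.33520009]
[0.009, -0.019, -0.009, -7.4, -3.9, 0.2, 0.65]
```

Emit:
step_arm:
  series:
    - [0.008,-0.019,-0.009,-7.4,-3.9,0.2,0.65]
    - [0,0,0,0,0,0,0.65]

```text
clock: 4.22
eef_pos: [610.6, 45.4, 118.2]
orientation: [3.141, 0.001, 0.383]
force: [0.3, -0.3, -0.3]
width: 0.35
```

```bash
python3 - <<'E'
from h import *
st();plan([611,46,107],0.384,n=1,claw=0.65); shot('wrist','w4')
E
```

```text
t 4.22 p [610.6  45.4 118.2] o [3.141e+00 1.000e-03 3.830e-01] F [ 0.3 -0.3 -0.3] w 0.35 q [-0.04  0.51  1.62 -0.    1.01 -0.42]
n 1 dist 11.195700384491943 rot [ 0.00082859  0.00095559 -0.0008613 ] from [610.58134871  45.38381708 118.17088881]
[0.001, 0.001, -0.001, 0.6, -0.4, 11.2, 0.65]
```

View pics/w4.png

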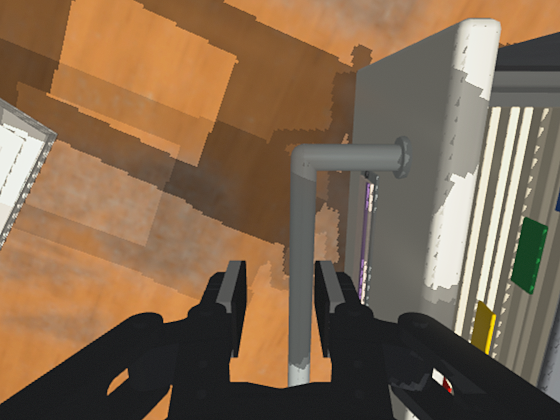

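```bash
python3 - <<'E'
from h import *
np.set_printoptions(precision=1,suppress=True)
w=load('w4'); p,R=Rcur()
for q in [(304,170),(302,250),(300,340)]:
    for z in (105,110,): g=onz(w,*q,z); print(z,g,'tool',R.inv().apply(g-p))
w3=load('w3'); 
print(tri([ray(w,*(303,158)),ray(w3,*(285,148))]),'bar corner')
w2=load('w2'); print(tri([ray(w,*(303,158)),ray(w2,*(284.3,141.5))]))
E
```

```text
105 [601.5  95.4 105. ] tool [ 10.  -49.9  13.1]
110 [600.9  96.  110. ] tool [  9.7 -50.7   8.1]
105 [614.1  63.7 105. ] tool [  9.8 -15.8  13.1]
110 [613.   65.5 110. ] tool [  9.5 -17.9   8.1]
105 [630.6  22.3 105. ] tool [ 9.7 28.7 13.2]
110 [628.9  25.6 110. ] tool [ 9.3 25.   8.2]
(array([583.4, 112.7, 248.9]), [1.9867941084837377, 1.9867941084837664]) bar corner
(array([588.1, 107.4, 202.6]), [2.481245088085941, 2.481245088085901])
```

Emit:
step_arm:
  series:
    - [0,0,0,9,0,5,0.65]
    - [0,0,0,0,0,5,0.65]
    - [0,0,0,0,0,0,0.65]

```text
clock: 4.65
eef_pos: [626.1, 51.1, 113.9]
orientation: [3.138, -0.013, 0.383]
force: [-1.1, 0.5, 0.4]
width: 0.347
```

```bash
python3 - <<'E'
from h import *
np.set_printoptions(precision=1,suppress=True)
st(); w=shot('wrist','w5')
E
```

```text
t 4.65 p [626.1  51.1 113.9] o [ 3.1 -0.   0.4] F [-1.1  0.5  0.4] w 0.347 q [-0.   0.5  1.6  0.   1.  -0.4]
```

View pics/w5.png

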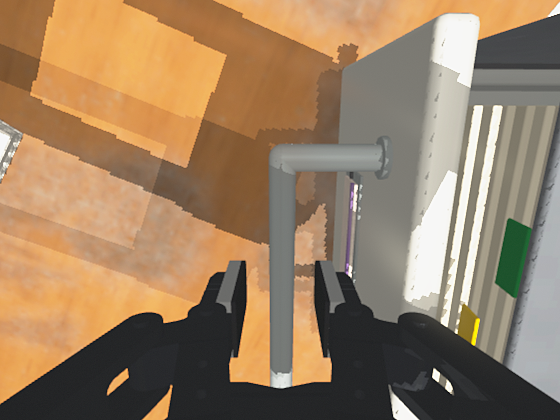

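The bar (column 282) is now centred between the pads, so I'll close on it.

Emit:
step_arm:
  series:
    - [0,0,0,0,0,3,0.8]
    - [0,0,0,0,0,0,1]
    - [0,0,0,0,0,0,1]
    - [0,0,0,0,0,0,1]
  squeeze: 40

```text
clock: 5.2
eef_pos: [628.4, 51.2, 111.5]
orientation: [3.137, -0.016, 0.382]
force: [-1.9, 0.6, 7.8]
width: 0.1
```

```bash
python3 - <<'E'
from h import *
st(); p,R=Rcur(); print(R.inv().apply([0.927,0.375,0]))
E
```

```text
t 5.2 p [628.4  51.2 111.5] o [ 3.137 -0.016  0.382] F [-1.9  0.6  7.8] w 0.1 q [-0.03  0.54  1.59  0.    1.   -0.41]
[ 0.99985067 -0.00220064  0.01574178]
```

Emit:
step_arm:
  series:
    - [0,0,0,-12,0,0,1]
    - [0,0,0,-22,0,0,1]
    - [0,0,0,-22,0,0,1]
    - [0,0,0,-22,0,0,1]
    - [0,0,0,-22,0,0,1]

```text
clock: 5.82
eef_pos: [540.8, 16.3, 111.5]
orientation: [3.137, -0.03, 0.381]
force: [0.3, 3.6, 10.0]
width: 0.098
```

```bash
python3 - <<'E'
from h import *
st(); p,R=Rcur(); print(np.dot(p[:2]-[694.3,79.5],[.927,.375]),np.dot(p[:2]-[694.3,79.5],[-.375,.927]))
E
```

```text
t 5.83 p [540.8  16.3 111.5] o [ 3.137 -0.03   0.381] F [ 0.3  3.6 10. ] w 0.098 q [-0.1   0.43  1.81  0.01  0.88 -0.49]
-166.0123377428163 -1.0009324744781538
```

Emit:
step_arm:
  series:
    - [0,-0.006,0,-20,0,0,1]
    - [0,-0.006,0,-20,0,0,1]
    - [0,-0.006,0,-20,0,0,1]
    - [0,-0.006,0,-12,0,0,1]
    - [0,0,0,-5,0,0,1]

```text
clock: 6.45
eef_pos: [470.0, -11.8, 111.5]
orientation: [3.137, -0.014, 0.378]
force: [2.0, 2.3, 4.5]
width: 0.097
```

```bash
python3 - <<'E'
from h import *
st(); p,R=Rcur(); print(np.dot(p[:2]-[694.3,79.5],[.927,.375]),np.dot(p[:2]-[694.3,79.5],[-.375,.927]))
E
```

```text
t 6.45 p [470.  -11.8 111.5] o [ 3.137 -0.014  0.378] F [2.  2.3 4.5] w 0.097 q [-0.17  0.35  1.95  0.    0.83 -0.56]
-242.18630932393432 -0.5230335478183784
```

Emit:
step_arm:
  series:
    - [0,-0.004,0,-8,0,0,1]
    - [0,-0.004,0,-6,0,0,1]
    - [0,0,0,-5,0,0,1]

```text
clock: 6.82
eef_pos: [452.9, -18.6, 111.5]
orientation: [3.137, -0.008, 0.377]
force: [0.5, 3.5, 6.6]
width: 0.097
```

Emit:
step_arm:
  series:
    - [0,0,0,-4,0,0,1]
    - [0,0,0,-4,0,0,1]

```text
clock: 7.08
eef_pos: [451.0, -19.5, 111.6]
orientation: [3.137, -0.02, 0.372]
force: [14.4, 17.0, -10.2]
width: 0.1
```

Emit:
step_arm:
  series:
    - [0,0,0,-3,0,0,1]
    - [0,0,0,-3,0,0,1]

```text
clock: 7.32
eef_pos: [451.1, -19.4, 111.6]
orientation: [3.138, -0.032, 0.369]
force: [8.0, 10.6, -0.9]
width: 0.096
```

The force rose at 451 mm, so the drawer is at its stop. I'll release the bar and lift.

Emit:
step_arm:
  series:
    - [0,0,0,0,0,0,0.65]
    - [0,0,0,0,0,0,0.65]
    - [0,0,0,0,0,-15,0.65]
    - [0,0,0,0,0,-30,0.65]
    - [0,0,0,0,0,-40,0.65]
    - [0,0,0,0,0,-40,0.65]
    - [0,0,0,0,0,-40,0.65]

```text
clock: 8.2
eef_pos: [439.5, -21.0, 274.4]
orientation: [-3.137, -0.014, 0.369]
force: [1.2, -0.7, -0.7]
width: 0.352
```

```bash
python3 - <<'E'
from h import *
st(); plan([560,20,300],0.379,n=3,claw=0.3)
E
```

```text
t 8.2 p [439.5 -21.  274.4] o [-3.137 -0.014  0.369] F [ 1.2 -0.7 -0.7] w 0.352 q [-0.21  0.09  1.81  0.01  1.24 -0.59]
n 3 dist 129.83753365363086 rot [-0.00421588 -0.01408666 -0.01039271] from [439.5100892  -21.03046423 274.37837738]
[-0.001, -0.005, -0.003, 42.5, 1.7, -8.0, 0.3]
[-0.001, -0.005, -0.003, 42.5, 1.8, -8.1, 0.3]
[-0.001, -0.005, -0.003, 42.4, 2.0, -8.3, 0.3]
```

Now I'll move over the open drawer for a wrist look, and take the top view too.

Emit:
step_arm:
  series:
    - [-0.001,-0.005,-0.003,42,1.8,-10,0.2]
    - [-0.001,-0.005,-0.003,42,1.8,-10,0]
    - [-0.001,-0.005,-0.003,42,1.8,-10,0]
    - [0,0,0,0,0,0,0]
    - [0,0,0,0,0,0,0]

```text
clock: 8.82
eef_pos: [559.8, 18.7, 307.5]
orientation: [3.14, 0.003, 0.376]
force: [-1.0, -0.7, -1.2]
width: 0.999
```

```bash
python3 - <<'E'
from h import *
st();shot('wrist','w6');shot('top','t6'); shot('scene','s6');d=load('t6')
cv2.imwrite('pics/t6z.png',cv2.resize(d['image'][130:270,180:300],None,fx=4,fy=4,interpolation=cv2.INTER_CUBIC))
E
```

```text
t 8.82 p [559.8  18.7 307.5] o [3.14e+00 3.00e-03 3.76e-01] F [-1.  -0.7 -1.2] w 0.999 q [-0.09  0.25  1.51 -0.    1.38 -0.46]
```

View pics/w6.png

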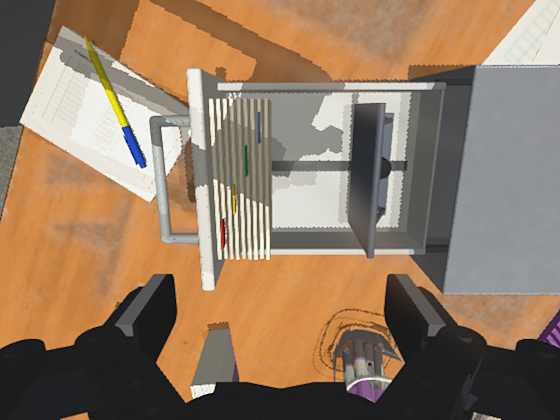

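View pics/t6z.png

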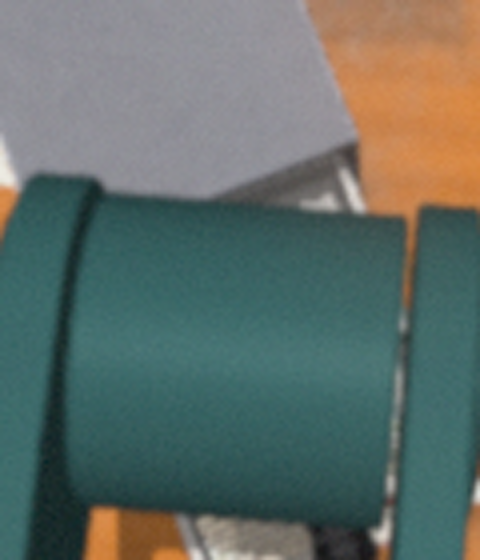

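View pics/s6.png

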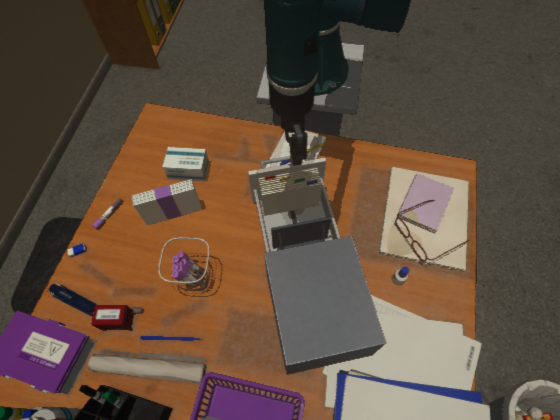

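The wrist view shows the drawer fully out: front panel at columns 188–215, filed cards at 212–272, the gap at 272–350, and the follower at 350–390 with its knob at (383,168). Cabinet edge is at 478→443. I'll zoom in to measure.

```bash
python3 - <<'E'
from h import *
d=load('w6')
cv2.imwrite('pics/w6a.png',cv2.resize(d['image'][60:300,140:300],None,fx=2.5,fy=2.5,interpolation=cv2.INTER_CUBIC))
cv2.imwrite('pics/w6b.png',cv2.resize(d['image'][60:300,330:490],None,fx=2.5,fy=2.5,interpolation=cv2.INTER_CUBIC))
E
```

View pics/w6a.png

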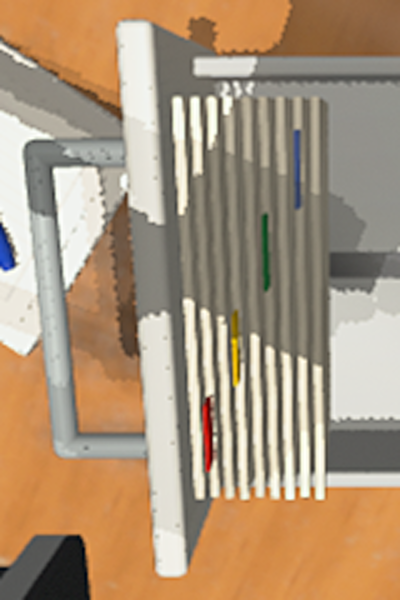

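View pics/w6b.png

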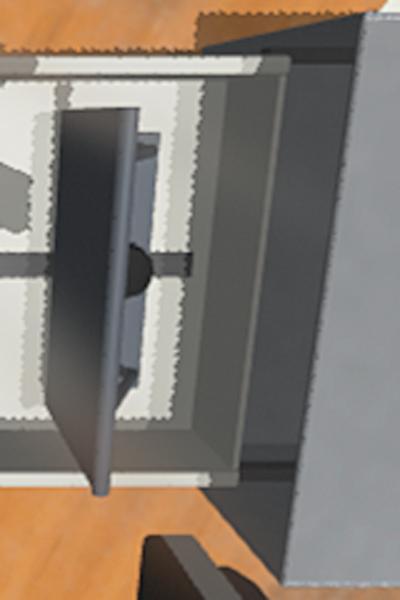

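```bash
cat > m6.py <<'E'
from h import *
np.set_printoptions(precision=1,suppress=True)
w=load('w6')
c=lambda p,o:[(p[0]+.5)/2.5-.5+o[0],(p[1]+.5)/2.5-.5+o[1]]
A=(140,60);B=(330,60)
L={'panel outer':((118,20),(157,575),141,A),'panel inner':((155,23),(187,575),141,A),'cards rear':((327,97),(325,498),120,A),'handle':((40,165),(62,430),110,A),
'foll rear':((138,107),(108,495),126,B),'foll front':((126,107),(95,492),126,B),'cab edge':((362,12),(283,583),146,B)}
for k,(a,b,z,o) in L.items():
    p=onz(w,*c(a,o),z);q=onz(w,*c(b,o),z);m=(p+q)/2;d=p-q
    th=np.radians(21.7);u=np.array([np.cos(th),np.sin(th)]);v=np.array([-u[1],u[0]])
    print(k,'mid',m[:2],'len',np.linalg.norm(d).round(1),'yaw',(np.degrees(np.arctan2(d[1],d[0]))-90).round(2),'along',(m[:2]@u).round(1),'lat',(m[:2]@v).round(1))
E
python3 m6.py
python3 - <<'E'
import numpy as np
th=np.radians(21.7);u=np.array([np.cos(th),np.sin(th)]);v=np.array([-u[1],u[0]])
print('stop TCP along',np.dot([451,-19.4],u),np.dot([451,-19.4],v))
E
```

```text
panel outer mid [490.9  -0.8] len 190.1 yaw 21.48 along 455.8 lat -182.3
panel inner mid [501.5   2.9] len 189.2 yaw 21.4 along 467.0 lat -182.7
cards rear mid [549.   21.8] len 146.5 yaw 20.73 along 518.2 lat -182.8
handle mid [453.8 -15.1] len 99.8 yaw 20.59 along 416.0 lat -181.8
foll rear mid [638.1  57.2] len 139.1 yaw 21.71 along 614.0 lat -182.7
foll front mid [633.7  56.2] len 137.9 yaw 21.3 along 609.6 lat -182.1
cab edge mid [693.4  79.8] len 191.7 yaw 21.97 along 673.8 lat -182.3
stop TCP along 411.86570267074705 -184.78095941825768
```

```bash
python3 - <<'E'
from h import *
plan([597.3,-290.5,190],0.495,n=7,claw=0)
E
```

```text
n 7 dist 332.8916569566309 rot [ 0.00172216  0.00214336 -0.120013  ] from [559.75072904  18.53572934 307.9144839 ]
[0.0, 0.0, -0.017, -11.1, 43.0, 16.9, 0]
[0.0, 0.0, -0.017, -11.9, 42.8, 16.9, 0]
[0.0, 0.0, -0.017, -12.6, 42.6, 16.9, 0]
[0.0, 0.0, -0.017, -13.4, 42.4, 16.9, 0]
[0.0, 0.0, -0.017, -14.1, 42.2, 16.9, 0]
[0.0, 0.0, -0.017, -14.8, 41.9, 16.9, 0]
[0.0, 0.0, -0.017, -15.5, 41.7, 16.9, 0]
```

Emit:
step_arm:
  series:
    - [0,0,-0.017,-11,43,12,0]
    - [0,0,-0.017,-12,43,14,0]
    - [0,0,-0.017,-12.6,42.6,17,0]
    - [0,0,-0.017,-13.4,42.4,17,0]
    - [0,0,-0.017,-14,42,17,0]
    - [0,0,-0.017,-14.8,42,17,0]
    - [0,0,-0.017,-15,41,17,0]
    - [0,0,0,0,0,0,0]

```text
clock: 9.98
eef_pos: [591.2, -299.3, 194.6]
orientation: [-3.141, 0.003, 0.496]
force: [-0.8, -0.5, -0.7]
width: 1.001
```

```bash
python3 - <<'E'
from h import *
st();shot('wrist','w7');plan([597.3,-290.5,150],0.495,n=2,claw=0)
E
```

```text
t 9.97 p [ 591.2 -299.3  194.6] o [-3.141e+00  3.000e-03  4.960e-01] F [-0.8 -0.5 -0.7] w 1.001 q [-0.57  0.5   1.42 -0.    1.22 -1.07]
n 2 dist 46.315073979029826 rot [-0.00078742  0.00212042  0.00146204] from [ 591.25115788 -297.6992568   195.35050483]
[-0.0, 0.001, 0.001, 4.4, -1.7, 22.7, 0]
[-0.0, 0.001, 0.001, 4.4, -1.7, 22.7, 0]
```

View pics/w7.png

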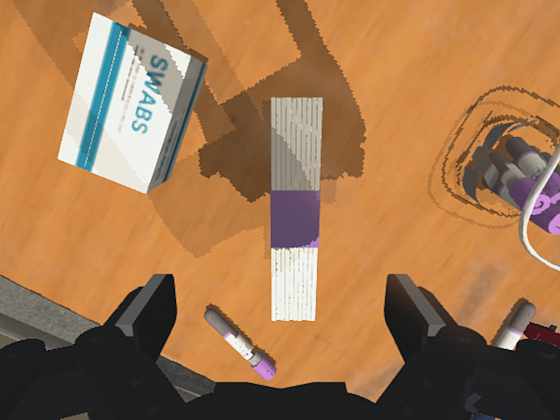

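The pack's top face spans (270,97)–(323,97) down to (271,321)–(316,321), with the lilac band centred at (295,219).

```bash
python3 - <<'E'
from h import *
np.set_printoptions(precision=1,suppress=True)
w=load('w7');w1=load('w1')
P=[(270,97),(323,97),(316,321),(271,321)]
q=np.array([onz(w,*p,105) for p in P]);print(q,q.mean(0))
d=(q[0]+q[1]-q[2]-q[3]);print(np.degrees(np.arctan2(d[1],d[0]))-90, np.linalg.norm(d)/2)
P1=[(254.8,138.8),(289.7,138.8),(283,289.1),(251.8,289.1)]
for a,b in zip(P,P1): print(tri([ray(w,*a),ray(w1,*b)]))
plan([q.mean(0)[0],q.mean(0)[1],140],0.495,n=2)
E
```

```text
[[ 549.  -232.3  105. ]
 [ 576.  -217.7  105. ]
 [ 646.8 -348.3  105. ]
 [ 619.2 -363.3  105. ]] [ 597.8 -290.4  105. ]
28.314518258867068 148.6082835821574
(array([ 549.5, -232.3,  116.2]), [0.07045257365159573, 0.07045257365171989])
(array([ 575.9, -217.7,  105.3]), [0.07512584980630357, 0.07512584980639156])
(array([ 644.5, -344.8,  110.9]), [0.4042843405363197, 0.40428434053626094])
(array([ 619.6, -363.7,  104.1]), [0.20852123540734294, 0.20852123540727288])
n 2 dist 56.208392442611185 rot [-0.  0.  0.] from [ 591.3 -297.7  195.4]
[-0.0, 0.001, 0.001, 4.7, -1.6, 27.7, 0.0]
[-0.0, 0.001, 0.001, 4.6, -1.7, 27.7, 0.0]
```

Emit:
step_arm:
  series:
    - [0,0,0,5,-2,25,0]
    - [0,0,0,4,-1.5,25,0]
    - [0,0,0,0,0,20,0]
    - [0,0,0,0,0,0,0]

```text
clock: 10.52
eef_pos: [596.2, -285.4, 127.2]
orientation: [-3.141, 0.0, 0.497]
force: [-0.8, -0.8, 1.2]
width: 1.0
```

```bash
python3 - <<'E'
from h import *
st();plan([597.8,-290.4,87],0.494,n=2,claw=0)
E
```

```text
t 10.53 p [ 596.2 -285.4  127.2] o [-3.141  0.     0.497] F [-0.8 -0.8  1.2] w 1.0 q [-0.55  0.56  1.49  0.    1.09 -1.05]
n 2 dist 40.57072193891828 rot [-0.00094212  0.00018214  0.00324539] from [ 596.20288222 -285.38090013  127.22737041]
[-0.0, 0.0, 0.002, -0.5, 2.6, 20.1, 0]
[-0.0, 0.0, 0.002, -0.5, 2.6, 20.1, 0]
```

Emit:
step_arm:
  series:
    - [0,0,0.002,-0.5,2.5,20,0]
    - [0,0,0.002,-0.5,2.5,16,0]
    - [0,0,0,0,0,0,0]
    - [0,0,0,0,0,0,0]

```text
clock: 11.02
eef_pos: [598.8, -290.0, 91.5]
orientation: [3.14, -0.002, 0.494]
force: [0.3, -0.3, 1.4]
width: 0.999
```

```bash
python3 - <<'E'
from h import *
st();plan([597.8,-290.4,87],0.494,n=1,claw=0)
E
```

```text
t 11.03 p [ 598.8 -290.    91.5] o [ 3.14e+00 -2.00e-03  4.94e-01] F [ 0.3 -0.3  1.4] w 0.999 q [-0.56  0.61  1.51  0.    1.02 -1.05]
n 1 dist 4.611375330709227 rot [ 0.00164317 -0.00161021 -0.00033495] from [ 598.78704682 -290.04807952   91.4907319 ]
[0.002, -0.002, -0.0, -1.0, -0.2, 4.5, 0]
```

Emit:
step_arm:
  series:
    - [0.001,-0.002,0,-1,0,4,0.2]
    - [0,0,0,0,0,0,1]
    - [0,0,0,0,0,0,1]
    - [0,0,0,0,0,0,1]
    - [0,0,0,0,0,0,1]
    - [0,0,0,0,0,0,1]
  squeeze: 50

```text
clock: 11.78
eef_pos: [598.2, -291.2, 88.3]
orientation: [3.139, -0.0, 0.493]
force: [0.1, 0.3, -0.1]
width: 0.34
```

```bash
python3 - <<'E'
from h import *
st()
E
```

```text
t 11.78 p [ 598.2 -291.2   88.3] o [ 3.139 -0.     0.493] F [ 0.1  0.3 -0.1] w 0.34 q [-0.56  0.61  1.51 -0.    1.02 -1.05]
```

Emit:
step_arm:
  series:
    - [0,0,0,0,0,-15,1]
    - [0,0,0,0,0,-30,1]
    - [0,0,0,0,0,-40,1]
    - [0,0,0,0,0,-40,1]
    - [0,0,0,0,0,-40,1]
    - [0,0,0,0,0,0,1]

```text
clock: 12.52
eef_pos: [597.2, -289.6, 260.2]
orientation: [-3.141, 0.0, 0.494]
force: [0.3, -0.0, -4.0]
width: 0.344
```

```bash
python3 - <<'E'
from h import *
st();plan([590,38,270],0.377,n=9,claw=1)
E
```

```text
t 12.53 p [ 597.2 -289.6  260.2] o [-3.141  0.     0.494] F [ 0.3 -0.  -4. ] w 0.344 q [-0.56  0.44  1.35 -0.    1.35 -1.05]
n 9 dist 327.8178181847111 rot [-0.00079545  0.0005335   0.11658929] from [ 597.23526588 -289.59242268  260.23386219]
[-0.0, 0.0, 0.013, 16.5, -32.4, -1.1, 1]
[-0.0, 0.0, 0.013, 16.1, -32.6, -1.1, 1]
[-0.0, 0.0, 0.013, 15.7, -32.9, -1.1, 1]
[-0.0, 0.0, 0.013, 15.3, -33.1, -1.1, 1]
[-0.0, 0.0, 0.013, 14.8, -33.2, -1.1, 1]
[-0.0, 0.0, 0.013, 14.4, -33.4, -1.1, 1]
[-0.0, 0.0, 0.013, 14.0, -33.6, -1.1, 1]
[-0.0, 0.0, 0.013, 13.5, -33.8, -1.1, 1]
[-0.0, 0.0, 0.013, 13.1, -34.0, -1.1, 1]
```

Emit:
step_arm:
  series:
    - [0,0,0.013,16.5,-32.4,-2,1]
    - [0,0,0.013,16,-32.6,-2,1]
    - [0,0,0.013,15.7,-33,-2,1]
    - [0,0,0.013,15.3,-33,-2,1]
    - [0,0,0.013,14.8,-33,-2,1]
    - [0,0,0.013,14.4,-33.4,-1,1]
    - [0,0,0.013,14,-33.6,-1,1]
    - [0,0,0.013,13.5,-33.8,-1,1]

```text
clock: 13.52
eef_pos: [583.7, 9.7, 263.2]
orientation: [-3.129, 0.015, 0.381]
force: [0.2, -0.0, -3.4]
width: 0.344
```

Emit:
step_arm:
  series:
    - [0,0,0.013,10,-28,-1,1]
    - [0,0,0,0,0,0,1]
    - [0,0,0,0,0,0,1]

```text
clock: 13.9
eef_pos: [579.1, 43.0, 260.5]
orientation: [-3.126, 0.021, 0.372]
force: [0.1, -0.4, -2.9]
width: 0.347
```

```bash
python3 - <<'E'
from h import *
st();shot('wrist','w8');shot('scene','s8');plan([591,39,265],0.377,n=1,claw=1)
E
```

```text
t 13.9 p [579.1  43.  260.5] o [-3.126  0.021  0.372] F [ 0.1 -0.4 -2.9] w 0.347 q [-0.05  0.33  1.52  0.01  1.32 -0.42]
n 1 dist 13.001061974517203 rot [-0.01578565  0.02107094 -0.00658965] from [579.27483154  42.58576981 260.67677296]
[-0.016, 0.021, -0.007, 9.5, 7.5, -4.6, 1]
```

View pics/w8.png

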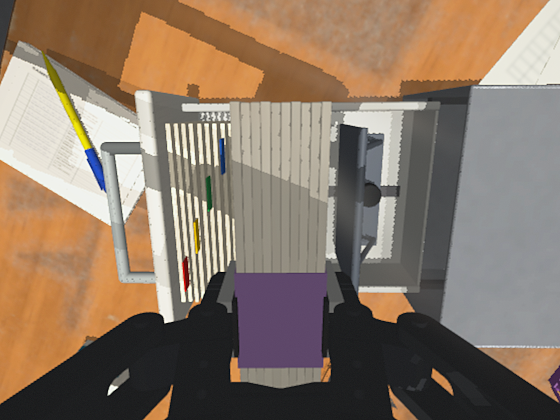

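View pics/s8.png

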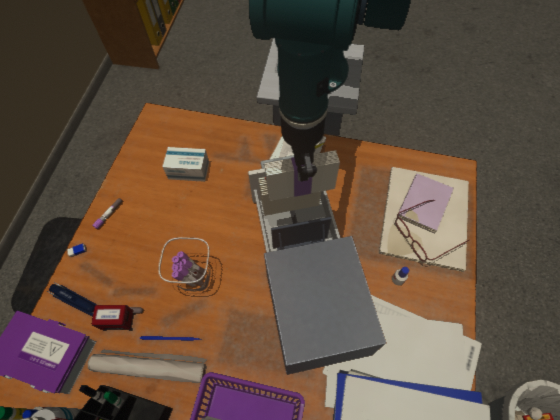

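The pack is held square over the drawer, with its top face at columns 232–330. The follower's top edge is visible at about (368,128)→(358,290). I'll re-measure the follower and panel from this view and work out the correction.

```bash
python3 - <<'E'
from h import *
np.set_printoptions(precision=1,suppress=True)
w=load('w8')
cv2.imwrite('pics/w8z.png',cv2.resize(w['image'][80:320,120:400],None,fx=2.5,fy=2.5,interpolation=cv2.INTER_CUBIC))
E
```

```text
(no output)
```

View pics/w8z.png

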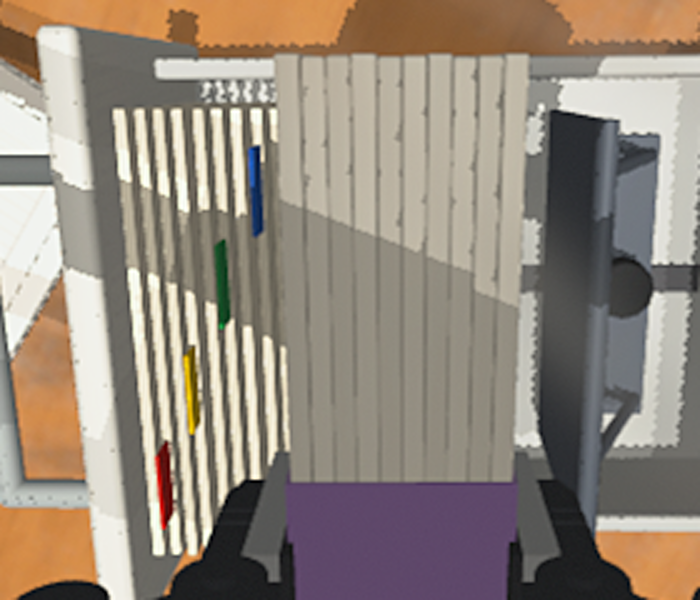

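```bash
python3 - <<'E'
from h import *
np.set_printoptions(precision=1,suppress=True)
w=load('w8')
c=lambda p:[(p[0]+.5)/2.5-.5+120,(p[1]+.5)/2.5-.5+80]
th=np.radians(21.6);u=np.array([np.cos(th),np.sin(th)]);v=np.array([-u[1],u[0]])
for k,a,b,z in [('foll rear',(618,120),(596,530),126),('foll front',(606,118),(582,530),126),('panel inner',(78,30),(130,600),141),('packtop L',(275,55),(288,480),261+16.7),('packtop R',(528,55),(516,480),261+16.7)]:
    p=onz(w,*c(a),z);q=onz(w,*c(b),z);m=(p+q)/2;d=p-q
    print(k,m,'yaw',np.degrees(np.arctan2(d[1],d[0]))-90,'along',m[:2]@u,'lat',m[:2]@v, 'p',p[:2]@u,p[:2]@v)
p,R=Rcur();print('tcp',p[:2]@u,p[:2]@v); g=563*u-182.2*v;print(g); plan([g[0],g[1],262],0.377,n=1,claw=1)
E
```

```text
foll rear [636.7  61.8 126. ] yaw 21.896475829844007 along 614.7291427732343 lat -176.93257043392154 p 614.393580724236 -112.08371720354697
foll front [632.9  60.6 126. ] yaw 21.416111617552787 along 610.7442847339984 lat -176.6596260271129 p 610.95337884196 -111.51049255134676
panel inner [497.5  10.5 141. ] yaw 21.108376841147347 along 466.3859814444402 lat -173.3918201528689 p 467.1232107209777 -87.47420483226729
packtop L [548.9  82.1 277.7] yaw 20.881753086299682 along 540.5830919100351 lat -125.74993426629335 p 540.928066345192 -98.23217758888417
packtop R [577.2  93.2 277.7] yaw 21.785500530432742 along 570.9924554049808 lat -125.7814195708301 p 570.9039151204315 -98.43396733087228
tcp 554.2729846990977 -173.650040839834
[590.5  37.8]
n 1 dist 12.28875614099076 rot [-0.  0. -0.] from [579.3  42.6 260.7]
[-0.016, 0.021, -0.007, 8.8, 8.5, -1.6, 1]
```

Emit:
step_arm:
  series:
    - [-0.016,0.021,-0.007,9,8.5,-1,1]
    - [0,0,0,0,0,0,1]
    - [0,0,0,0,0,0,1]

```text
clock: 14.38
eef_pos: [592.0, 35.4, 261.3]
orientation: [3.14, -0.001, 0.375]
force: [0.4, -0.8, -3.5]
width: 0.342
```

```bash
python3 - <<'E'
from h import *
st();plan([590.5,37.8,225],0.377,n=2,claw=1)
E
```

```text
t 14.38 p [592.   35.4 261.3] o [ 3.14e+00 -1.00e-03  3.75e-01] F [ 0.4 -0.8 -3.5] w 0.342 q [-0.06  0.34  1.51 -0.    1.29 -0.43]
n 2 dist 36.375367701291424 rot [ 0.00196065 -0.00147511 -0.00171619] from [591.98451668  35.40040286 261.26576236]
[0.001, -0.001, -0.001, -0.3, -1.4, 18.1, 1]
[0.001, -0.001, -0.001, -0.3, -1.4, 18.1, 1]
```

Emit:
step_arm:
  series:
    - [0.001,-0.001,0,-0.3,-1.4,18,1]
    - [0.001,-0.001,0,-0.3,-1,18,1]
    - [0,0,0,0,0,18,1]
    - [0,0,0,0,0,0,1]

```text
clock: 14.88
eef_pos: [589.0, 37.5, 202.5]
orientation: [-3.14, 0.003, 0.375]
force: [-0.3, 0.6, -3.4]
width: 0.345
```

```bash
python3 - <<'E'
from h import *
st();plan([590.5,37.8,160],0.377,n=3,claw=1)
E
```

```text
t 14.88 p [589.   37.5 202.5] o [-3.14e+00  3.00e-03  3.75e-01] F [-0.3  0.6 -3.4] w 0.345 q [-0.05  0.39  1.58  0.    1.17 -0.43]
n 3 dist 42.519968225556156 rot [-0.00156607  0.00305568 -0.00228976] from [589.03249063  37.47220423 202.493372  ]
[-0.001, 0.001, -0.001, 0.5, 0.1, 14.2, 1]
[-0.001, 0.001, -0.001, 0.5, 0.1, 14.2, 1]
[-0.001, 0.001, -0.001, 0.5, 0.1, 14.2, 1]
```

Emit:
step_arm:
  series:
    - [0,0.001,0,0.5,0,14,1]
    - [0,0.001,0,0.5,0,14,1]
    - [0,0.001,0,0.5,0,14,1]
    - [0,0,0,0,0,0,1]

```text
clock: 15.38
eef_pos: [590.6, 38.2, 157.7]
orientation: [-3.14, -0.0, 0.375]
force: [0.6, 0.4, -2.9]
width: 0.345
```

```bash
python3 - <<'E'
from h import *
st();shot('wrist','w9');shot('scene','s9');plan([590.5,37.8,112],0.377,n=3,claw=1)
E
```

```text
t 15.38 p [590.6  38.2 157.7] o [-3.14  -0.     0.375] F [ 0.6  0.4 -2.9] w 0.345 q [-0.05  0.44  1.63  0.    1.07 -0.43]
n 3 dist 47.0652067459629 rot [-0.00042349 -0.00276287 -0.00218746] from [591.66262748  38.15080889 159.04953684]
[-0.0, -0.001, -0.001, -0.4, -0.0, 15.7, 1]
[-0.0, -0.001, -0.001, -0.4, -0.0, 15.7, 1]
[-0.0, -0.001, -0.001, -0.4, -0.0, 15.7, 1]
```

View pics/w9.png

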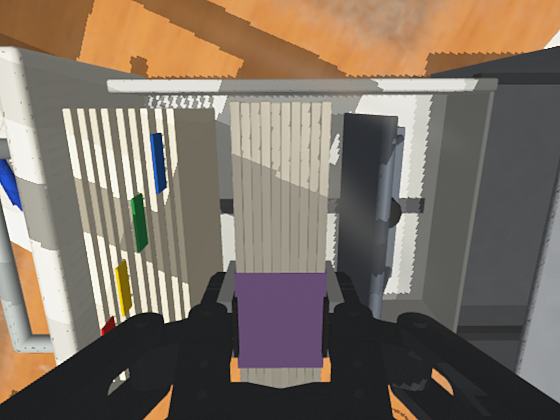

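The pack sits centred in the gap, clear of the cards (edge at column 215) and the follower (345). I'll keep lowering.

Emit:
step_arm:
  series:
    - [0,0,0,-0.4,0,15,1]
    - [0,0,0,-0.4,0,15,1]
    - [0,0,0,0,0,14,1]
    - [0,0,0,0,0,0,1]

```text
clock: 15.98
eef_pos: [591.5, 37.9, 112.5]
orientation: [3.142, -0.004, 0.375]
force: [0.1, 0.5, -3.0]
width: 0.346
```

```bash
python3 - <<'E'
from h import *
st();plan([590.5,37.8,104],0.377,n=1,claw=1)
E
```

```text
t 15.97 p [591.5  37.9 112.5] o [ 3.142 -0.004  0.375] F [ 0.1  0.5 -3. ] w 0.346 q [-0.05  0.5   1.67  0.    0.97 -0.43]
n 1 dist 8.530448371219164 rot [ 2.17050685e-05 -3.82949861e-03 -2.21574784e-03] from [591.46917898  37.88900813 112.47474596]
[0.0, -0.004, -0.002, -1.0, -0.3, 8.5, 1]
```

Emit:
step_arm:
  series:
    - [0,-0.004,0,-0.8,0,4,1]
    - [0,0,0,0,0,2.5,1]
    - [0,0,0,0,0,0,1]

```text
clock: 16.35
eef_pos: [591.3, 37.5, 105.9]
orientation: [3.141, -0.0, 0.375]
force: [-0.3, 0.3, -3.6]
width: 0.344
```

Emit:
step_arm:
  series:
    - [0,0,0,0,0,1.5,1]
    - [0,0,0,0,0,1,1]

```text
clock: 16.6
eef_pos: [591.7, 37.6, 104.2]
orientation: [3.141, -0.002, 0.375]
force: [-1.5, 1.7, 4.1]
width: 0.346
```

Emit:
step_arm:
  series:
    - [0,0,0,0,0,1,1]
    - [0,0,0,0,0,0,1]

```text
clock: 16.85
eef_pos: [592.4, 37.8, 104.5]
orientation: [3.14, -0.003, 0.375]
force: [1.4, -0.1, -3.7]
width: 0.34
```

The force changed sign at 104.2 mm, which is the expected floor contact (104.3). I'll open a little.

Emit:
step_arm:
  series:
    - [0,0,0,0,0,0.5,0.6]
    - [0,0,0,0,0,0,0.55]
    - [0,0,0,0,0,0,0.5]
    - [0,0,0,0,0,0,0.5]

```text
clock: 17.35
eef_pos: [593.6, 37.6, 104.5]
orientation: [3.139, -0.005, 0.375]
force: [0.8, 0.2, 0.6]
width: 0.502
```

```bash
python3 - <<'E'
from h import *
st();shot('wrist','w10')
E
```

```text
t 17.35 p [593.6  37.6 104.5] o [ 3.139 -0.005  0.375] F [0.8 0.2 0.6] w 0.502 q [-0.05  0.51  1.67 -0.    0.96 -0.43]
```

View pics/w10.png

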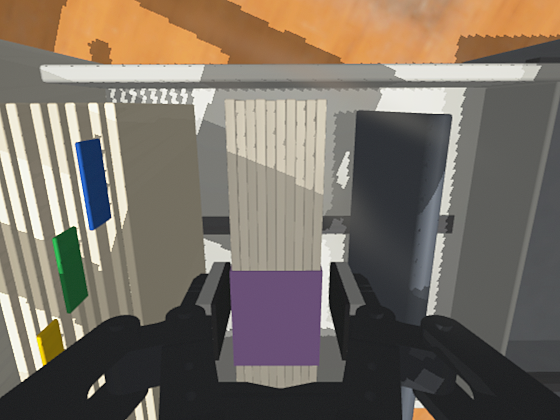

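The pack stands free, its edges at columns 230–322 between pads at 228 and 330. I'll shift 1.5 mm to centre the pads, then lift clear.

Emit:
step_arm:
  series:
    - [0,0,0,-1.5,0,0,0.5]
    - [0,0,0,0,0,0,0.48]
    - [0,0,0,0,0,-6,0.48]
    - [0,0,0,0,0,-10,0.48]
    - [0,0,0,0,0,-15,0.48]
    - [0,0,0,0,0,-25,0.48]

```text
clock: 18.15
eef_pos: [590.6, 37.0, 162.3]
orientation: [3.14, -0.003, 0.375]
force: [-0.1, -0.5, 0.4]
width: 0.523
```

Emit:
step_arm:
  series:
    - [0,0,0,0,0,-40,0.48]
    - [0,0,0,0,0,-40,0.8]
    - [0,0,0,0,0,-30,1]
    - [0,0,0,0,0,0,1]

```text
clock: 18.65
eef_pos: [591.7, 37.1, 282.9]
orientation: [3.137, -0.011, 0.375]
force: [0.1, 0.1, -0.7]
width: -0.003
```

```bash
python3 - <<'E'
from h import *
st();w=shot('wrist','w11')
E
```

```text
t 18.65 p [591.7  37.1 282.9] o [ 3.137 -0.011  0.375] F [ 0.1  0.1 -0.7] w -0.003 q [-0.05  0.31  1.49 -0.    1.33 -0.43]
```

View pics/w11.png

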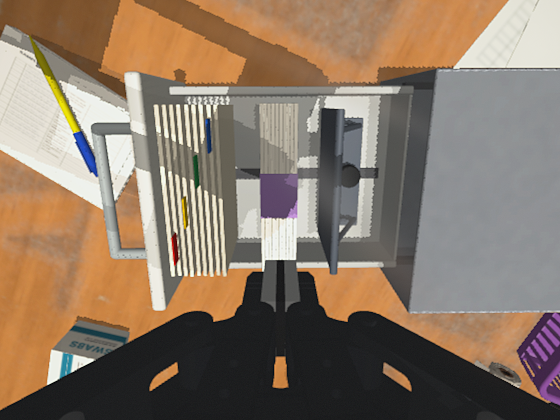

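The pack stands square in the gap (columns 260–297), with the cards ending at 235 and the follower at 320–345. Next I'll turn the closed fingers 90° and go behind the follower.

```bash
python3 - <<'E'
from h import *
np.set_printoptions(precision=1,suppress=True)
w=load('w11')
th=np.radians(21.6);u=np.array([np.cos(th),np.sin(th)]);v=np.array([-u[1],u[0]])
P=[onz(w,*p,121) for p in [(260,103),(298,103),(297,261),(262,261)]]
m=np.mean(P,0);print('pack',m,m[:2]@u,m[:2]@v)
d=P[0]+P[1]-P[2]-P[3];print(np.degrees(np.arctan2(d[1],d[0]))-90)
g=641*u-182.2*v;print(g); plan([g[0],g[1],265],0.377-np.pi/2,n=10,claw=1)
E
```

```text
pack [590.1  46.2 121. ] 565.6090736405449 -174.3022740436138
21.580425199264596
[663.1  66.6]
n 10 dist 79.66299544278334 rot [-0.  -0.   1.6] from [590.9  37.1 281.3]
[-0.0, -0.001, 0.157, 7.8, -0.1, 1.7, 1]
[-0.0, -0.001, 0.157, 7.7, -1.3, 1.7, 1]
[-0.0, -0.001, 0.157, 7.4, -2.5, 1.7, 1]
[-0.0, -0.001, 0.157, 6.9, -3.6, 1.7, 1]
[-0.0, -0.001, 0.157, 6.2, -4.7, 1.7, 1]
[-0.0, -0.001, 0.157, 5.4, -5.6, 1.7, 1]
[-0.0, -0.001, 0.157, 4.5, -6.4, 1.6, 1]
[-0.0, -0.001, 0.157, 3.5, -7.0, 1.6, 1]
[-0.0, -0.001, 0.157, 2.3, -7.4, 1.6, 1]
[-0.0, -0.001, 0.157, 1.1, -7.7, 1.6, 1]
```

```bash
python3 - <<'E'
from h import *
np.set_printoptions(precision=1,suppress=True)
w=load('w11')
th=np.radians(21.6);u=np.array([np.cos(th),np.sin(th)]);v=np.array([-u[1],u[0]])
for n,p,z in [('packend',(279,103),121),('packend2',(279,261),121),('band',(279,195),121),('foll a',(340,109),126),('foll b',(334,273),126),('panel a',(125,72),141),('panel b',(152,308),141),('cab a',(436,70),146),('cab b',(409,311),146)]:
    q=onz(w,*p,z)[:2];print(n,q@u,q@v)
cv2.imwrite('pics/w11z.png',cv2.resize(w['image'][80:290,200:370],None,fx=3.3,fy=2.8,interpolation=cv2.INTER_CUBIC))
E
```

```text
packend 565.6246643930521 -107.65932821613194
packend2 565.1367942390676 -240.9419566747475
band 565.3564145735203 -180.94325579142367
foll a 612.2523697588103 -112.19946627745654
foll b 613.3945539886171 -250.4934602337437
panel a 457.7146987630151 -86.72018556799216
panel b 456.3512261482893 -274.7754028729177
cab a 674.1078213145371 -86.28655309481455
cab b 675.0204289989096 -276.4783099897307
```

View pics/w11z.png

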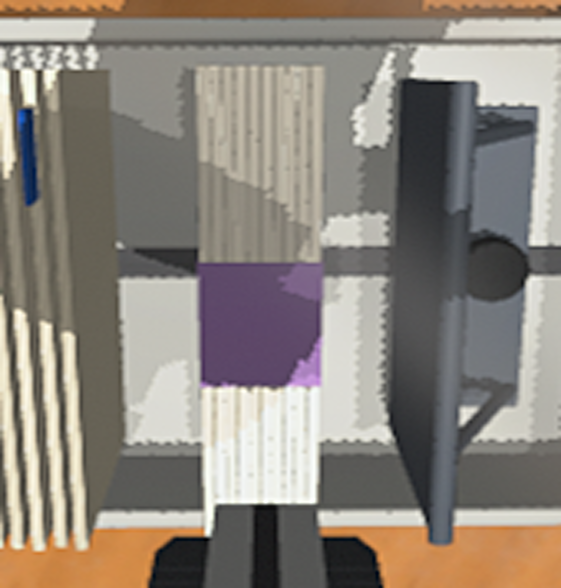

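Pack lateral position is −181.3, against the drawer centre at −181.2, so it is centred (the fingers hide its near end). Proceeding.

Emit:
step_arm:
  series:
    - [0,-0.001,0.157,7.8,0,1.7,1]
    - [0,-0.001,0.157,7.7,-1.3,1.7,1]
    - [0,-0.001,0.157,7.4,-2.5,1.7,1]
    - [0,-0.001,0.157,6.9,-3.6,1.7,1]
    - [0,-0.001,0.157,6.2,-4.7,1.7,1]
    - [0,-0.001,0.157,5.4,-5.6,1.7,1]
    - [0,-0.001,0.157,4.5,-6.4,1.6,1]
    - [0,-0.001,0.157,3.5,-7,1.6,1]

```text
clock: 19.7
eef_pos: [642.4, 60.4, 256.3]
orientation: [3.128, 0.013, -0.922]
force: [0.4, -1.2, -0.3]
width: -0.004
```

Emit:
step_arm:
  series:
    - [0,-0.001,0.157,2.3,-7.4,1.6,1]
    - [0,-0.001,0.157,1,-7.7,1.6,1]
    - [0,0,0,0,0,0,1]
    - [0,0,0,0,0,0,1]

```text
clock: 20.2
eef_pos: [653.8, 65.9, 246.6]
orientation: [3.114, 0.013, -1.243]
force: [0.3, 0.2, -0.6]
width: 0.004
```

```bash
python3 - <<'E'
from h import *
st();plan([663,67,200],0.377-np.pi/2,n=3,claw=1);w=shot('wrist','w12')
E
```

```text
t 20.2 p [653.8  65.9 246.6] o [ 3.114  0.013 -1.243] F [ 0.3  0.2 -0.6] w 0.004 q [-0.01  0.46  1.35  0.    1.36  1.24]
n 3 dist 47.511240013614234 rot [ 0.02735892  0.01410696 -0.04883892] from [653.75912032  65.91357744 246.5912412 ]
[0.009, 0.005, -0.016, 0.9, -3.5, 15.4, 1]
[0.009, 0.005, -0.016, 0.8, -3.3, 15.5, 1]
[0.009, 0.005, -0.016, 0.8, -3.2, 15.5, 1]
```

View pics/w12.png

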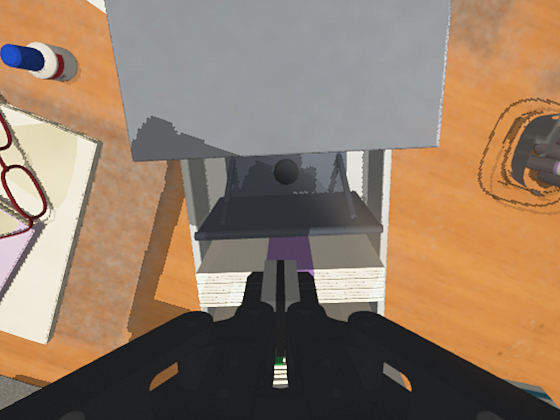

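```bash
python3 - <<'E'
from h import *
np.set_printoptions(precision=1,suppress=True)
w=load('w12')
cv2.imwrite('pics/w12z.png',cv2.resize(w['image'][140:310,170:410],None,fx=3,fy=3,interpolation=cv2.INTER_CUBIC))
th=np.radians(21.6);u=np.array([np.cos(th),np.sin(th)]);v=np.array([-u[1],u[0]])
for n,p,z in [('foll L rear',(195,233),126),('foll R rear',(382,226),126),('cab',(134,160),146),('cab',(439,146),146)]:
    q=onz(w,*p,z)[:2];print(n,q@u,q@v)
p,_=Rcur();print(p[:2]@u,p[:2]@v)
E
```

```text
foll L rear 615.9070854901233 -112.93172295610873
foll R rear 615.2840737868695 -250.83606202790642
cab 675.1179586002423 -85.94387047097499
cab 674.7418829037491 -278.6297798260669
632.0506251615786 -179.37229387370544
```

View pics/w12z.png

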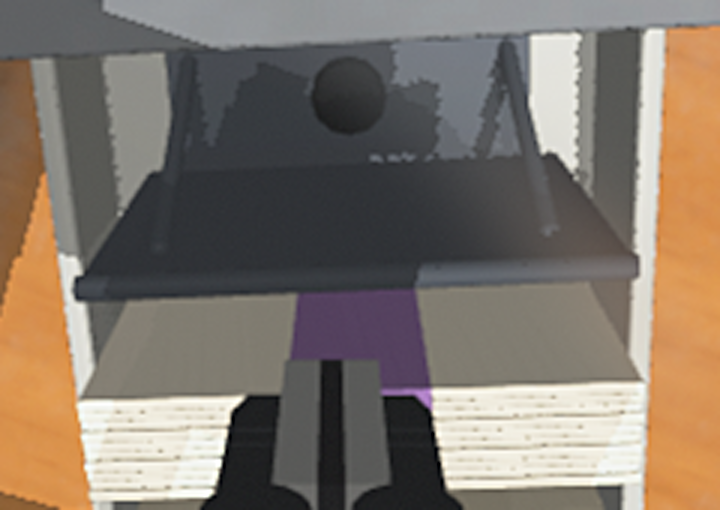

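Emit:
step_arm:
  series:
    - [0.012,0.007,-0.02,0.8,-5,12,1]
    - [0.01,0.005,-0.016,0.8,-5,12,1]
    - [0.005,0.002,-0.01,0.8,-3,12,1]
    - [0,0,0,0,0,0,1]

```text
clock: 20.75
eef_pos: [665.7, 67.9, 208.8]
orientation: [3.142, -0.0, -1.191]
force: [-0.6, 1.0, 0.1]
width: -0.003
```

```bash
python3 - <<'E'
from h import *
st();plan([663.7,67.6,165],0.377-np.pi/2,n=2,claw=1)
E
```

```text
t 20.75 p [665.7  67.9 208.8] o [ 3.142 -0.    -1.191] F [-0.6  1.   0.1] w -0.003 q [-0.    0.49  1.39 -0.    1.26  1.19]
n 2 dist 43.84706840873236 rot [ 2.39935683e-05 -2.63137360e-04  2.91833704e-03] from [665.65257909  67.86143919 208.80279092]
[0.0, -0.0, 0.001, -0.2, 1.0, 21.9, 1]
[0.0, -0.0, 0.001, -0.2, 1.0, 21.9, 1]
```

Emit:
step_arm:
  series:
    - [0,0,0.001,0,1,20,1]
    - [0,0,0.001,0,0,20,1]
    - [0,0,0,0,0,12,1]
    - [0,0,0,0,0,0,1]

```text
clock: 21.25
eef_pos: [665.8, 67.3, 156.9]
orientation: [-3.14, -0.001, -1.193]
force: [1.3, -0.4, -0.8]
width: 0.002
```

```bash
python3 - <<'E'
from h import *
st();plan([663.7,67.6,120],0.377-np.pi/2,n=2,claw=1);w=shot('wrist','w13')
E
```

```text
t 21.25 p [665.8  67.3 156.9] o [-3.140e+00 -1.000e-03 -1.193e+00] F [ 1.3 -0.4 -0.8] w 0.002 q [-0.    0.54  1.45 -0.    1.15  1.19]
n 2 dist 36.94153845034923 rot [-0.00198637 -0.00107309  0.00118775] from [665.8219993   67.34958836 156.87969192]
[-0.001, -0.001, 0.001, -0.5, 1.0, 18.4, 1]
[-0.001, -0.001, 0.001, -0.5, 1.0, 18.4, 1]
```

View pics/w13.png

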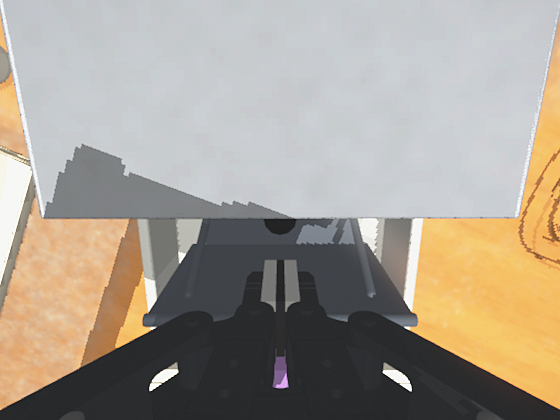

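The fingertips are at (280,262), behind the plate's top edge (row ~320) and in front of the cabinet (row 218), so I can go down.

Emit:
step_arm:
  series:
    - [0,0,0,0,0,16,1]
    - [0,0,0,0,0,14,1]
    - [0,0,0,0,0,6,1]
    - [0,0,0,0,0,0,1]

```text
clock: 21.8
eef_pos: [667.3, 67.3, 120.3]
orientation: [-3.137, -0.002, -1.193]
force: [-0.9, 0.2, -0.3]
width: -0.001
```

```bash
python3 - <<'E'
from h import *
st();p,R=Rcur();u=np.array([.9298,.3681]);v=np.array([-.3681,.9298]);print(p[:2]@u,p[:2]@v);print(R.apply([0,1,0]))
E
```

```text
t 21.8 p [667.3  67.3 120.3] o [-3.137e+00 -2.000e-03 -1.193e+00] F [-0.9  0.2 -0.3] w -0.001 q [-0.    0.58  1.48 -0.    1.08  1.19]
645.24892138175 -183.03629234751685
[-0.92931033 -0.36926655 -0.00495292]
```

Emit:
step_arm:
  series:
    - [0,0,0,0,8,0,1]
    - [0,0,0,0,8,0,1]
    - [0,0,0,0,8,0,1]
    - [0,0,0,0,6,0,1]

```text
clock: 22.3
eef_pos: [638.6, 55.6, 121.2]
orientation: [-3.134, -0.003, -1.192]
force: [1.4, 0.7, -0.5]
width: 0.0
```

```bash
cat > pp.py <<'E'
from h import *
st();p,R=Rcur();u=np.array([.9298,.3681]);v=np.array([-.3681,.9298]);print('along',p[:2]@u,'lat',p[:2]@v,'F along',np.array(env.sense()['force'])[:2]@u);print(R.apply([0,1,0]))
E
python3 pp.py
```

```text
t 22.3 p [638.6  55.6 121.2] o [-3.134e+00 -3.000e-03 -1.192e+00] F [ 1.4  0.7 -0.5] w 0.0 q [-0.02  0.54  1.55  0.    1.04  1.17]
along 614.2591426515728 lat -183.33113111678136 F along 1.570579527145462
[-0.92923054 -0.36942725 -0.00735536]
```

Emit:
step_arm:
  series:
    - [0,0,0,0,7,0.3,1]
    - [0,0,0,0,7,0.3,1]
    - [0,0,0,0,7,0,1]
    - [0,0,0,0,6,0,1]

```text
clock: 22.8
eef_pos: [613.4, 45.5, 121.3]
orientation: [-3.13, -0.004, -1.193]
force: [1.9, 2.5, -1.6]
width: -0.0
```

```bash
python3 pp.py; python3 -c "
from h import *
shot('wrist','w14')"
```

```text
t 22.8 p [613.4  45.5 121.3] o [-3.13  -0.004 -1.193] F [ 1.9  2.5 -1.6] w -0.0 q [-0.04  0.51  1.62  0.    1.01  1.15]
along 587.0410741336174 lat -183.48105255518982 F along 2.683578218362144
[-0.92937192 -0.3689709  -0.01132724]
```

View pics/w14.png

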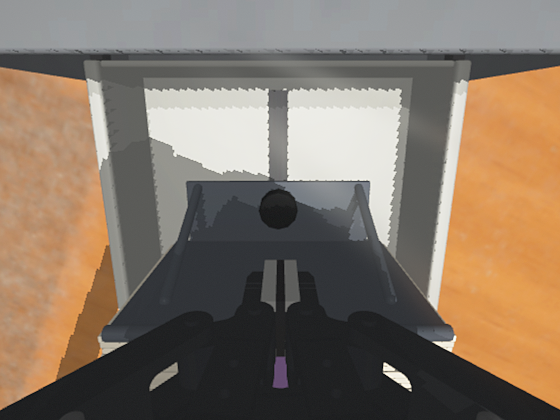

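The plate has picked up the pack and carries it forward (about 2.7 N). Continuing.

Emit:
step_arm:
  series:
    - [-0.004,0,0,0,6,0.2,1]
    - [-0.003,0,0,0,6,0.2,1]
    - [-0.002,0,0,0,5,0,1]
    - [0,0,0,0,4,0,1]

```text
clock: 23.35
eef_pos: [593.0, 37.4, 121.1]
orientation: [-3.139, -0.004, -1.193]
force: [2.1, 1.6, -0.3]
width: 0.003
```

```bash
python3 pp.py
```

```text
t 23.35 p [593.   37.4 121.1] o [-3.139 -0.004 -1.193] F [ 2.1  1.6 -0.3] w 0.003 q [-0.05  0.49  1.66 -0.    0.99  1.14]
along 565.1572912879649 lat -183.55167586607067 F along 2.5128059602256947
[-0.92942341 -0.36900289 -0.00300007]
```

Emit:
step_arm:
  series:
    - [0,0,0,0,3,0,1]
    - [0,0,0,0,3,0,1]

```text
clock: 23.6
eef_pos: [587.1, 35.0, 121.1]
orientation: [-3.138, -0.004, -1.193]
force: [3.8, 2.4, 0.0]
width: 0.002
```

```bash
python3 pp.py
```

```text
t 23.6 p [587.1  35.  121.1] o [-3.138 -0.004 -1.193] F [3.8 2.4 0. ] w 0.002 q [-0.06  0.48  1.67 -0.    0.98  1.14]
along 558.760756150434 lat -183.55610934400764 F along 4.413830584977412
[-0.92943542 -0.36897139 -0.00314783]
```

Emit:
step_arm:
  series:
    - [0,0,0,0,2.5,0,1]
    - [0,0,0,0,2,0,1]

```text
clock: 23.85
eef_pos: [584.0, 33.7, 121.2]
orientation: [-3.135, -0.004, -1.193]
force: [5.5, 4.3, -2.3]
width: -0.0
```

```bash
python3 pp.py
```

```text
t 23.85 p [584.   33.7 121.2] o [-3.135 -0.004 -1.193] F [ 5.5  4.3 -2.3] w -0.0 q [-0.06  0.47  1.68 -0.    0.98  1.13]
along 555.418590740994 lat -183.58807683217788 F along 6.677178341768692
[-0.92961006 -0.36849239 -0.00620383]
```

Emit:
step_arm:
  series:
    - [-0.002,0,0,0,2.5,0,1]
    - [0,0,0,0,2.5,0,1]

```text
clock: 24.1
eef_pos: [582.0, 33.0, 121.3]
orientation: [-3.131, -0.004, -1.194]
force: [7.1, 5.5, -4.7]
width: 0.006
```

```bash
python3 pp.py
```

```text
t 24.1 p [582.   33.  121.3] o [-3.131 -0.004 -1.194] F [ 7.1  5.5 -4.7] w 0.006 q [-0.06  0.47  1.69  0.    0.97  1.13]
along 553.3103630331706 lat -183.60072623141235 F along 8.666812205130347
[-0.92988493 -0.36770651 -0.01029242]
```

Emit:
step_arm:
  series:
    - [-0.004,0,0,0,3,0,1]
    - [-0.003,0,0,0,3,0,1]

```text
clock: 24.35
eef_pos: [580.4, 32.2, 121.4]
orientation: [-3.13, -0.004, -1.195]
force: [9.4, 7.2, -6.8]
width: -0.0
```

```bash
python3 pp.py
```

```text
t 24.35 p [580.4  32.2 121.4] o [-3.13  -0.004 -1.195] F [ 9.4  7.2 -6.8] w -0.0 q [-0.06  0.47  1.7   0.    0.97  1.13]
along 551.5292685618015 lat -183.67201845809646 F along 11.3701507761408
[-0.93030215 -0.36660344 -0.01182494]
```

Emit:
step_arm:
  series:
    - [0,0,0,0,2.5,0,1]
    - [0,0,0,0,2,0,1]

```text
clock: 24.6
eef_pos: [580.4, 32.3, 121.5]
orientation: [-3.121, -0.005, -1.196]
force: [6.7, 5.0, -4.0]
width: -0.001
```

```bash
python3 pp.py; python3 - <<'E'
from h import *
for i in range(4):
    shot('scene','sx'); st()
shot('wrist','w15')
E
python3 pp.py
```

```text
t 24.6 p [580.4  32.3 121.5] o [-3.121 -0.005 -1.196] F [ 6.7  5.  -4. ] w -0.001 q [-0.07  0.46  1.7   0.01  0.96  1.13]
along 551.5169058893607 lat -183.65134421169884 F along 8.05820887556527
[-0.93052783 -0.36563863 -0.02064812]
t 24.65 p [580.4  32.3 121.5] o [-3.121 -0.005 -1.197] F [ 8.   6.  -5.7] w 0.001 q [-0.07  0.46  1.7   0.01  0.95  1.13]
t 24.7 p [580.4  32.2 121.5] o [-3.121 -0.005 -1.197] F [ 8.   6.4 -5.1] w -0.001 q [-0.07  0.46  1.7   0.01  0.96  1.13]
t 24.75 p [580.4  32.2 121.5] o [-3.121 -0.005 -1.197] F [ 8.1  6.4 -4.8] w 0.001 q [-0.07  0.46  1.7   0.01  0.96  1.13]
t 24.8 p [580.4  32.3 121.5] o [-3.121 -0.005 -1.197] F [ 7.9  6.5 -6.1] w -0.001 q [-0.07  0.46  1.7   0.01  0.96  1.13]
t 24.85 p [580.4  32.2 121.5] o [-3.121 -0.005 -1.197] F [ 7.3  5.6 -5.4] w -0.0 q [-0.07  0.46  1.7   0.01  0.96  1.13]
along 551.525802946133 lat -183.6741247630506 F along 8.885911231750933
[-0.93053726 -0.36561758 -0.02059588]
```

View pics/w15.png

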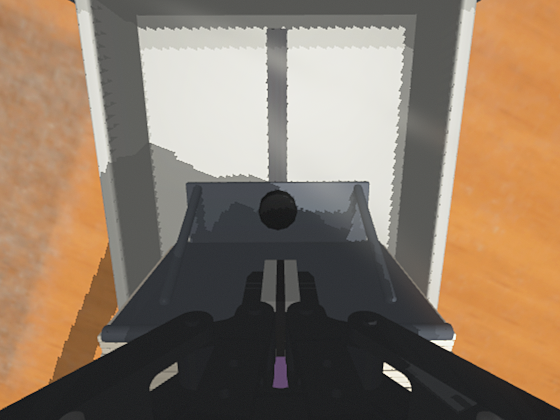

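View pics/sx.png

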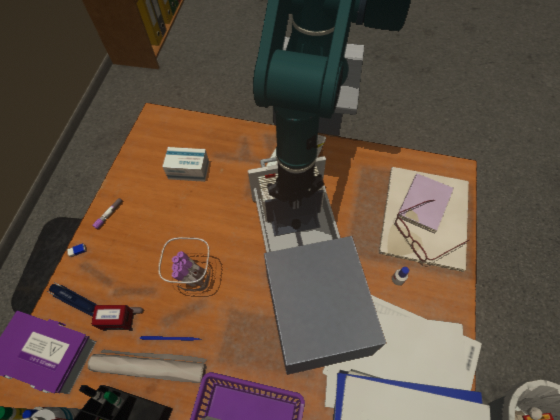

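The push holds steady at about 9.5 N and the arm is still. The scene view shows the carton (186,162), tub (185,265) and bottle (401,275) where they were. I'll hold for over a second using camera calls, watching the force, then check the final state.

```bash
python3 - <<'E'
from h import *
u=np.array([.9298,.3681]);F=[]
for i in range(30):
    optics.get_image('top' if i%2 else 'scene'); F.append(np.array(env.sense()['force'])[:2]@u)
print(np.round(F,1)); st()
a=load('scene0')['image'].astype(int);d=shot('scene','sf');b=d['image'].astype(int)
df=np.abs(a-b).max(2)
for n,(x0,y0,x1,y1) in {'swab':(155,140,215,185),'tub':(150,230,218,300),'fluid':(385,260,415,290)}.items(): print(n,(df[y0:y1,x0:x1]>40).sum())
cv2.imwrite('pics/sfz.png',cv2.resize(d['image'][140:260,235:355],None,fx=5,fy=5,interpolation=cv2.INTER_CUBIC))
E
```

```text
[ 9.8  9.6  9.1  9.6  8.7  9.4  8.3  9.2  9.   9.1  8.9  9.3  8.8  9.4
  9.  10.1  9.2  9.4  8.7 10.4  8.8  9.6  9.3  8.8  8.8  9.5  9.  10.4
 10.   9.2]
t 26.35 p [580.4  32.2 121.5] o [-3.121 -0.005 -1.196] F [ 7.6  5.9 -5.2] w 0.003 q [-0.07  0.46  1.7   0.01  0.96  1.13]
swab 69
tub 0
fluid 0
```

View pics/sfz.png

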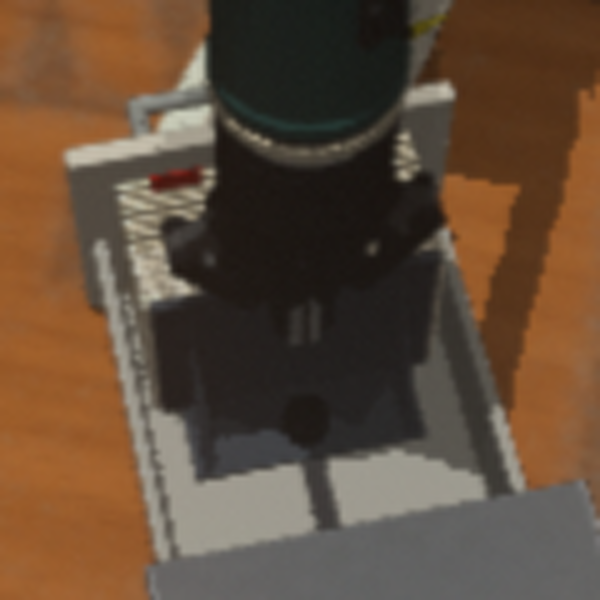

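The force is steady at 9.3 ± 0.5 N for 1.5 s, and the tub and bottle pixels are unchanged. The 69 changed pixels in the carton window are probably where the pack used to overlap it. The follower lies square across the drawer. Handing in.

```bash
python3 - <<'E'
from h import *
sign_off(); st()
E
```

```text
the job is handed in; nothing more can be done
the job is handed in; nothing more can be done
```

The job is handed in, with the fingers still pushing the follower. No verdict was reported.

- **Drawer:** I pulled it out by the bar until it hit a hard stop. The follower push is in the opening direction, so it should still be there. While lining up on the handle, the fingers pushed the drawer in by about 9 mm before I gripped the bar.
- **Pack:** I stood it in the gap within about 1 mm of mid-width and square (21.6° against a drawer yaw of about 21.6°), then let go of it.
- **Push:** With the fingers shut, I pushed the follower's rear face until it closed the pack onto the filed cards. I estimate the cards are closed up by about 9 mm.
- **Last checks:**
  - The push read 8.3–10.4 N along the drawer over the last 1.5 s with the arm still.
  - The tub and the bottle looked unchanged against the first picture.
  - The carton looked in place. Its check area showed 69 changed pixels, which I put down to the pack having been taken from beside it.
- **Not confirmed:**
  - At the end the arm hid the pack, so I judged that it was upright from the square follower plate and the force readings, not from a direct view.
  - The cameras disagreed by 2–5 mm in places; I relied on the wrist-camera measurements.

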